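# Empty the spent moisture canister of a bookshop into the drying tray

## Task

The clay balls in the shop's moisture canister are damp and must be dried. Stand the capped canister in the empty square pocket of the counter caddy, so that it cannot turn, unscrew its perforated cap there and lay the cap flat on the bare counter while the canister waits in the pocket; then take the canister, tip all four balls out of its mouth into the white tray, and leave the empty canister lying on its side in the tray with them. Set things down rather than dropping or flinging them, and leave the books and other things on the counter where they are.

Things in the scene. Friction and masses are not known exactly. Their poses are not given: they have to be found in the camera images.
- canister_center (a point): moisture canister, 120 mm tall without cap: square blue foot 68 x 68 x 14 mm, above it a straight round clear wall, 51 mm outside and 45 mm inside diameter, fully open at the top (the mouth). The point is on its axis 60 mm above the foot's underside; z points to the mouth, x and y are square to the foot's sides. Starts upright on the counter, capped, four balls inside
- canister_mouth (a point): centre of the canister's mouth, on its axis in the plane of the rim, 120 mm above the underside of the foot; same axes. Three lugs stand 3 mm out from the wall between 103 and 113 mm above the underside and hold the cap
- canister: the same canister, origin at the centre of the underside of its foot; same axes. 130 to 210 g empty. The balls fill it to about 95 mm above the inner floor, which is 14 mm above the underside
- cap_center (a point): blue perforated cap: disc with dark holes and ribbed skirt, 66 mm diameter, 20 mm high, 35 g; the point is on its axis half-way up, z points out of the perforated top. On the canister its top is 124 mm above the foot's underside, its skirt reaches down to 104 mm. Closed, its lugs carry the filled canister (1 mm of play), so the canister may be lifted by the cap
- cap: the same cap, origin at the centre of its lower edge. A lug cap like a jam jar's: turned counter-clockwise (seen from above) by 45 to 75 degrees against the canister it comes free and is lifted straight off. It turns easily, under 0.1 N m; a stop ends the turn at about 80 degrees and it does not turn clockwise from closed
- caddy_pocket (a point): centre of the floor of the empty square pocket in the wooden counter caddy: 76 x 76 mm inside, floor 6 mm above the counter, walls 8 mm thick, their tops 30 mm above the counter; x, y square to the walls, z up. The canister's foot stands in it with 4 mm of play a side, in any of the four quarter turns, and can then turn only about 7 degrees either way
- caddy: wooden counter caddy, screwed down, 92 mm along x, 172 along y, 30 high; origin at the centre of its underside. The pocket's centre is 40 mm to -y of it; the compartment to +y holds stationery below the wall tops. The counter 90 to 170 mm from the pocket's centre along the caddy's -x (towards the robot), 35 mm to either side, is bare
- tray: white enamel drying tray with a blue rim, loose, 0.9 kg, 220 mm along its x, 280 mm along its y, floor 4 mm thick, walls 4 mm thick and 26 mm high; origin at the centre of its underside. Beyond it a crate of magazines, 250 mm high, stands on the counter's right-hand (-y) edge
- tray_floor (a point): centre of the tray's inner floor, 4 mm above the counter; same axes
- ball1_center (a point): centre of clay ball 1 of 4: unglazed clay, red-brown, 28 mm diameter, 17 g; it rolls down slopes over about 5 degrees, but several pressed together in the canister may need a tip of 25 degrees or more below level, or a shake
- ball2_center (a point): centre of clay ball 2 of 4: unglazed clay, red-brown, 28 mm diameter, 17 g; it rolls down slopes over about 5 degrees, but several pressed together in the canister may need a tip of 25 degrees or more below level, or a shake
- ball3_center (a point): centre of clay ball 3 of 4: unglazed clay, red-brown, 28 mm diameter, 17 g; it rolls down slopes over about 5 degrees, but several pressed together in the canister may need a tip of 25 degrees or more below level, or a shake
- ball4_center (a point): centre of clay ball 4 of 4: unglazed clay, red-brown, 28 mm diameter, 17 g; it rolls down slopes over about 5 degrees, but several pressed together in the canister may need a tip of 25 degrees or more below level, or a shake
- paste_pot: bystander: amber glass paste pot with a white lid, 60 mm diameter, 66 mm high; origin at the centre of its underside
- card_box: bystander: wooden card box, 84 x 117 mm, 63 mm high; origin at the centre of its underside
- atlas: bystander: dark blue hardback lying flat, 130 x 200 x 26 mm; origin at the centre of its underside
- paperback: bystander: orange paperback lying flat, 110 x 175 x 18 mm; origin at the centre of its underside
- dust_brush: bystander: dusting brush with a wooden handle, 190 mm long along its x, 20 mm high; origin at the centre of its underside
- magnifier: bystander: round magnifying glass with a black handle, 150 mm long, 18 mm high, lying flat; origin near the middle of its underside
Not all that is in view belongs to the job. Of the things shaped like the cap, the blue one is meant.

How it is judged:
On the way, in this order (a step that is already met when the one before it is completed fails the run):
1. the canister stands upright in the caddy's pocket with its cap still on (horizontal distance between canister and caddy_pocket below 0.009 m and z of canister in the frame of caddy_pocket below 0.004 m and angle between canister's own z axis and vertical below 0.08 rad and distance between cap_center and canister_mouth below 0.012 m), for 0.2 s.
2. the cap is off and lies flat on the counter, let go, while the canister still stands in the pocket (horizontal distance between canister and caddy_pocket below 0.009 m and z of canister in the frame of caddy_pocket below 0.004 m and angle between canister's own z axis and vertical below 0.08 rad and height (world z) of cap_center below 0.0125 m and horizontal distance between cap_center and caddy_pocket above 0.075 m and contact force between the fingers and cap below 0.05 N and linear speed of cap below 0.03 m/s), for 0.2 s.
3. the open canister is tipped on its side, mouth level or lower, in or above the tray (angle between canister's own z axis and vertical above 1.5 rad and x of canister_center in the frame of tray between -0.12 and 0.12 m and y of canister_center in the frame of tray between -0.15 and 0.15 m), for 0.2 s.
At the end, for the whole second after the job is handed in: all four balls lie inside the tray and out of the canister; the canister rests on its side in the tray (axis within 10 degrees of level, or up to 19 with the mouth low; middle under 50 mm high, well inside the walls); the cap rests flat on the bare counter, 75 mm or more from the pocket centre (x of ball1_center in the frame of tray between -0.106 and 0.106 m and y of ball1_center in the frame of tray between -0.136 and 0.136 m and z of each of ball1_center, ball2_center, ball3_center, ball4_center, canister_center in the frame of tray below 0.05 m and x of ball2_center in the frame of tray between -0.106 and 0.106 m and y of ball2_center in the frame of tray between -0.136 and 0.136 m and x of ball3_center in the frame of tray between -0.106 and 0.106 m and y of ball3_center in the frame of tray between -0.136 and 0.136 m and x of ball4_center in the frame of tray between -0.106 and 0.106 m and y of ball4_center in the frame of tray between -0.136 and 0.136 m and (x of ball1_center in the frame of canister above 0.03 m or x of ball1_center in the frame of canister below -0.03 m or y of ball1_center in the frame of canister above 0.03 m or y of ball1_center in the frame of canister below -0.03 m or z of ball1_center in the frame of canister above 0.118 m) and (x of ball2_center in the frame of canister above 0.03 m or x of ball2_center in the frame of canister below -0.03 m or y of ball2_center in the frame of canister above 0.03 m or y of ball2_center in the frame of canister below -0.03 m or z of ball2_center in the frame of canister above 0.118 m) and (x of ball3_center in the frame of canister above 0.03 m or x of ball3_center in the frame of canister below -0.03 m or y of ball3_center in the frame of canister above 0.03 m or y of ball3_center in the frame of canister below -0.03 m or z of ball3_center in the frame of canister above 0.118 m) and (x of ball4_center in the frame of canister above 0.03 m or x of ball4_center in the frame of canister below -0.03 m or y of ball4_center in the frame of canister above 0.03 m or y of ball4_center in the frame of canister below -0.03 m or z of ball4_center in the frame of canister above 0.118 m) and height (world z) of cap_center below 0.0125 m and horizontal distance between cap_center and caddy_pocket above 0.075 m and angle between canister's own z axis and vertical between 1.4 and 1.9 rad and x of canister_center in the frame of tray between -0.09 and 0.09 m and y of canister_center in the frame of tray between -0.11 and 0.11 m and linear speed of each of canister, cap below 0.02 m/s); the robot touches nothing.
It fails at once if a bystander (paste pot, card box, books, brush, magnifier) is moved by more than 30 mm (distance of any of paste_pot, card_box, atlas, paperback, dust_brush, magnifier from where it was at the start of the episode above 0.03 m).
It fails at once if the canister or the cap is dropped or flung (faster than 1.3 m/s) (linear speed of any of canister, cap above 1.3 m/s).
It also fails if it takes over 70 s, if anything falls off the work surface, if the arm or the gripper's body presses on something with over 40 N, if the wrist force passes 120 N, or if a joint passes its speed limit or range.

## Robot

A 6-joint arm with a two-finger parallel gripper is mounted at the origin on the work surface. World frame = base frame: x ahead of the robot, y to its left, z up, the work surface at z = 0. Lengths are in m, angles in rad, forces in N, time in s.
With the tool pointing down it reaches from about 0.375 to 0.9 m from the base axis. Payload 3.1 kg.
Tool frame: the origin (TCP) lies midway between the tips of the shut fingers; the grasp point (between the pads) lies 19 mm behind it; z points along the fingers, y is the direction in which the jaws open and shut (so a half turn about z gives the same grasp; the last joint's range is limited). The gripper opens to 85 mm and grips with 20 to 120 N. Pads are 22 mm wide; open, the fingers measure 114 mm over their backs; the gripper's body (76 mm by 85 mm) begins 54 mm behind the grasp point. The pads swing forward as they close: fully open they stand 13 mm farther back than shut.
Start: joints at [1.141, 0.527, 1.433, -0, 1.181, -0.178], TCP at [0.155, 0.605, 0.231] pointing down, gripper open.
Joint ranges: [-3.08, 3.08], [-0.75, 2.2], [0.22, 2.44], [-1.43, 4.57], [0, 2.65], [-2.85, 2.85]. Speed limits (rad/s): [2.79, 2.79, 3.14, 3.14, 3.14, 3.14].

## Interface

Orientations are given as a unit quaternion [x, y, z, w].
In Python, from station import manip gives the robot as it stands.
- The arm moves only by the tool servo_tool, never from a script. Its argument "motion" is a list of rows, each a list of 7 numbers: the shift along the tool's x, y, z in mm, then the turn, a rotation vector about the tool's x, y, z in rad, then the opening, from -1 (shut) to 1 (fully open), so that 0 is half open. In form: [[x, y, z, rx, ry, rz, hand], ...]. A call has 1 to 12 rows; each row shifts and turns the pose as measured when the row begins, along the tool's axes as they then stand; what a row does not reach is not made up. A row lasts 1/12 s, in which the tool goes at most 41.7 mm and 7.16 degrees, less where a joint would pass 70% of its speed; a pose out of reach is approached as far as the arm can. A call with a gripper value outside its range is refused whole. The fingers move at their own pace and stop on an object; "grip_force" is the grip in N (left out, the last holds). Time passes only in rows, so rows that do not move let the fingers close. It gives the time, the measured TCP pose, the force and the opening at its end, in the units of the state.
- manip.sense(): the state, without advancing time (a new reading comes with each control period).
- manip.snapshot(name): name is "scene" or "top" or "wrist"; returns a dict with "frame" (400x640x3 uint8, red, green, blue), "mtx" (3x3 intrinsics, pixels), "world_from_camera" (4x4, takes a point from camera to world coordinates). Camera axes: x right, y up, looking along -z (the intrinsics and any distortion apply to the point x, -y, -z); pixel columns grow to the right and rows downward; lengths in m; the calibration is good to about 2 mm. The wrist camera is an equidistant fisheye: a pixel r from the principal point sees the ray r / f radians off the axis. A picture is of the moment at which its call begins. There is no depth.
- manip.sign_off(): hands the job in, once; it reports no verdict.
The state is a dict: "t": time; "q": joint angles; "qd": joint speeds; "tau": joint torques, N m; "tcp_pos": TCP position; "tool_rot": TCP orientation; "force": force on the tool from outside, world axes, zero at the start; "ft_torque": the same for the moment, N m; "finger_gap": opening from 0.0 (shut) to 1.0 (fully open).
Only numpy, scipy, OpenCV 4.12 (cv2) and the standard library are available. Lean on these libraries where they do the work, as an engineer would, in place of code of your own. Each camera call takes 0.05 s, during which the arm holds its last target.

## Working session

There is one attempt and no reset: what is moved stays moved. The work goes in short steps, Python scripts to look and compute and a tool call to move; the robot and the scene stay as the last step left them, time stands still between calls to the robot, and variables do not carry over. Pictures are saved under pics/ and viewed, and the job is handed in when it is done.

Besides the shell and the picture viewer there is one more tool, called after "Request:" as name(argument=value, ...) on one line, values as JSON. servo_tool: Moves the arm, as the interface text tells. Its arguments: {"type":"object","properties":{"motion":{"type":"array"},"grip_force":{"type":"number"}},"required":["motion"]}

```bash
ls; mkdir -p pics
cat > h.py <<'E'
import numpy as np, cv2
from station import manip
def snap(n,f):
    s=manip.snapshot(n); cv2.imwrite('pics/'+f,s['frame'][:,:,::-1]); 
    np.savez('pics/'+f[:-4]+'.npz',f=s['frame'],K=s['mtx'],T=s['world_from_camera']); return s
E
python3 - <<'E'
from h import *
for n in ['scene','top','wrist']:
    s=snap(n,n+'0.png'); print(n,s['mtx'].round(1).tolist(),s['world_from_camera'].round(3).tolist(), [k for k in s])
print(manip.sense())
E
```

```text
pics
scene [[391.1, 0.0, 314.3], [0.0, 391.1, 198.7], [0.0, 0.0, 1.0]] [[-0.838, -0.322, 0.44, 0.953], [0.545, -0.467, 0.696, 0.69], [-0.019, 0.824, 0.567, 0.698], [0.0, 0.0, 0.0, 1.0]] ['frame', 'mtx', 'world_from_camera']
top [[364.8, 0.0, 319.5], [0.0, 364.8, 197.5], [0.0, 0.0, 1.0]] [[0.011, 0.996, -0.092, 0.365], [-1.0, 0.012, 0.004, -0.033], [0.005, 0.092, 0.996, 1.39], [0.0, 0.0, 0.0, 1.0]] ['frame', 'mtx', 'world_from_camera']
wrist [[309.7, 0.0, 318.5], [0.0, 309.7, 197.6], [0.0, 0.0, 1.0]] [[0.249, -0.933, -0.259, 0.089], [0.969, 0.239, 0.068, 0.622], [-0.001, -0.268, 0.963, 0.373], [0.0, 0.0, 0.0, 1.0]] ['frame', 'mtx', 'world_from_camera']
{'t': 0.15, 'q': array([ 1.14147368e+00,  5.28246268e-01,  1.43361585e+00,  1.49964713e-06,
        1.18137496e+00, -1.78500077e-01]), 'qd': array([ 3.87209529e-05, -3.70187832e-03, -4.59697489e-03,  1.04877522e-04,
       -1.45836306e-04,  3.09911672e-04]), 'tau': array([ 4.67720292e-04, -4.42745018e+01, -1.78275812e+01, -2.19917047e-04,
        5.58774685e-03, -1.20803617e-05]), 'tcp_pos': array([0.15486662, 0.60494781, 0.23055981]), 'tool_rot': array([ 1.25083040e-01,  9.92145935e-01, -7.84323858e-04, -2.46711971e-04]), 'force': array([ 0.40420794,  0.23589822, -0.69281942]), 'ft_torque': array([-0.03294538,  0.00802877, -0.02383251]), 'finger_gap': 0.9998673659062636}
```

View pics/scene0.png

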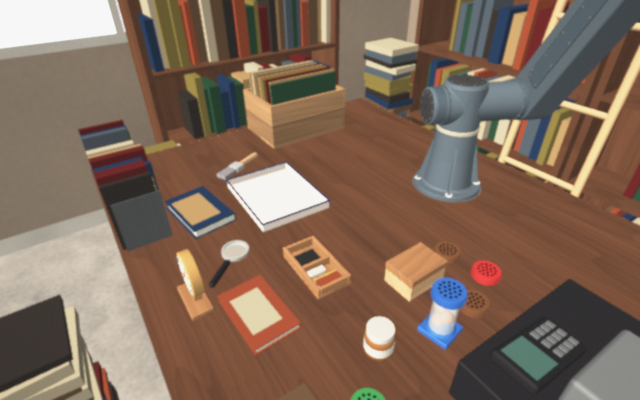

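View pics/top0.png

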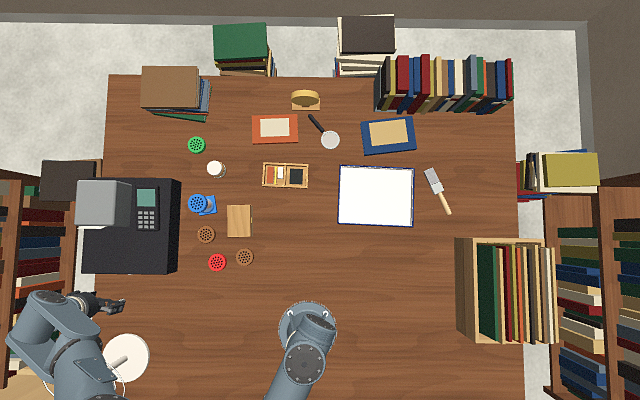

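View pics/wrist0.png

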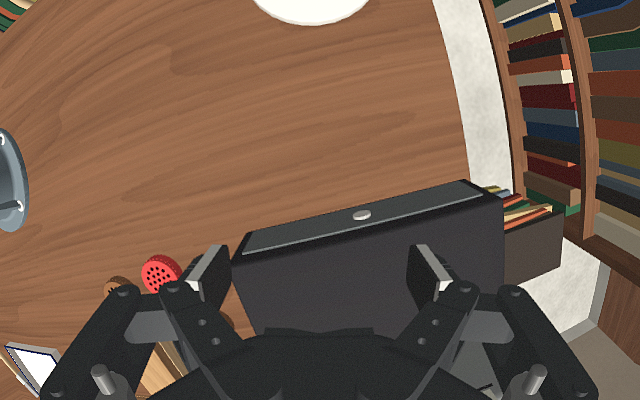

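Candidates shaped like the cap in the top view: green (196,144), blue (197,203), brown (205,234), brown (244,257) and red (217,262). The blue one sits on the canister with its blue square foot, which fits the description. I'll confirm in enlarged crops.

Run:
```python
from h import *
t=cv2.imread('pics/top0.png'); s=cv2.imread('pics/scene0.png')
cv2.imwrite('pics/cropA.png',cv2.resize(t[150:270,170:320],None,fx=5.3,fy=5,interpolation=cv2.INTER_CUBIC))
cv2.imwrite('pics/cropB.png',cv2.resize(s[220:360,270:500],None,fx=3.4,fy=3.4,interpolation=cv2.INTER_CUBIC))
```

```text
(no output)
```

View pics/cropA.png

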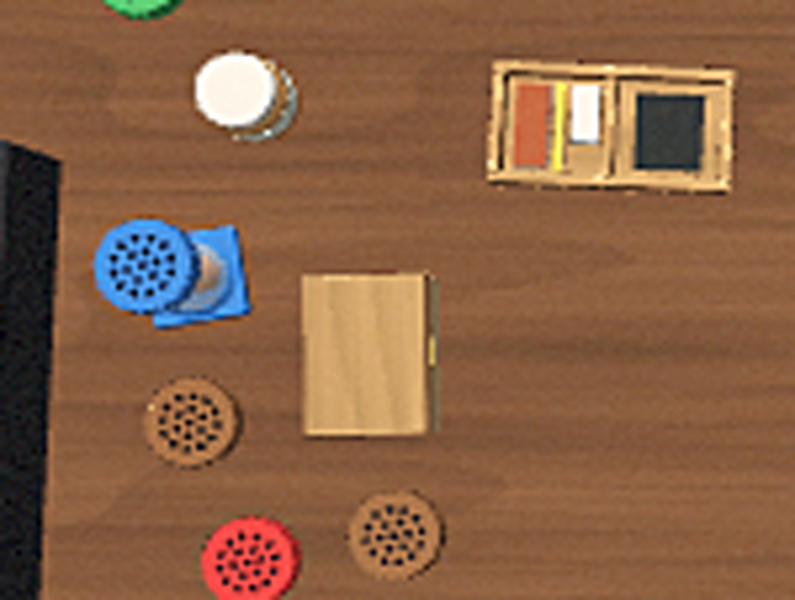

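View pics/cropB.png

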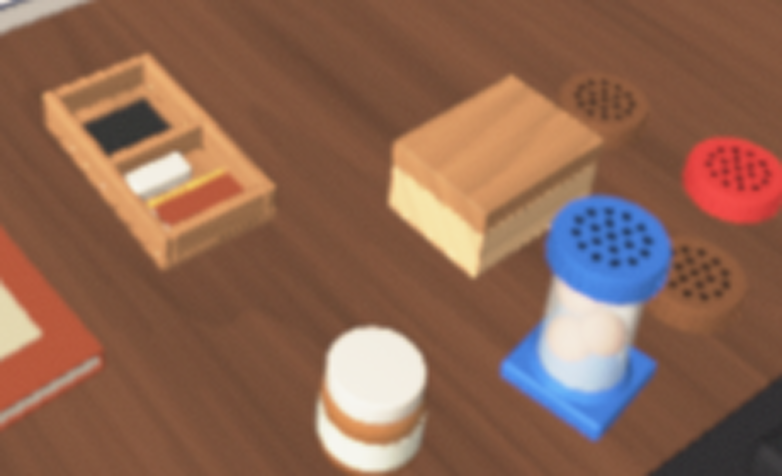

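The blue perforated cap on the canister is at about crop A (145,265) = top (197,203). The black-floored, empty pocket is on the right of the caddy, at crop A (670,130) = top (296,176).

```bash
cat >> h.py <<'E'
def ray(d,u,v):
    K,T=d['K'],d['T']; r=np.array([(u-K[0,2])/K[0,0],-(v-K[1,2])/K[1,1],-1.]); return T[:3,3],T[:3,:3]@(r/np.linalg.norm(r))
def fray(d,u,v):
    K,T=d['K'],d['T']; a=np.array([u-K[0,2],v-K[1,2]]); r=np.linalg.norm(a); th=r/K[0,0]
    x=a/(r+1e-9)*np.sin(th); return T[:3,3],T[:3,:3]@np.array([x[0],-x[1],-np.cos(th)])
def atz(R,z): o,d=R; return (o+d*(z-o[2])/d[2]).round(4)
def tri(*Rs):
    A=0;b=0
    for o,d in Rs:
        P=np.eye(3)-np.outer(d,d); A=A+P; b=b+P@o
    p=np.linalg.solve(A,b); e=[np.linalg.norm((np.eye(3)-np.outer(d,d))@(p-o)) for o,d in Rs]; return p.round(4),np.round(e,4)
def proj(d,p,fish=False):
    K,T=d['K'],d['T']; c=T[:3,:3].T@(np.asarray(p)-T[:3,3])
    x,y,z=c[0],-c[1],-c[2]
    if fish:
        r=np.hypot(x,y); th=np.arctan2(r,z); s=th/(r+1e-9); return np.array([K[0,0]*x*s+K[0,2],K[1,1]*y*s+K[1,2]])
    return np.array([K[0,0]*x/z+K[0,2],K[1,1]*y/z+K[1,2]])
E
python3 - <<'E'
from h import *
t=np.load('pics/top0.npz'); s=np.load('pics/scene0.npz')
A=lambda x,y: ray(t,170+(x+.5)/5.3-.5,150+(y+.5)/5-.5)
B=lambda x,y: ray(s,270+(x+.5)/3.4-.5,220+(y+.5)/3.4-.5)
def both(n,a,b,z): print(n,'tri',*tri(A(*a),B(*b)),'z:',atz(A(*a),z)[:2],atz(B(*b),z)[:2])
both('cap',(143,264),(612,236),.124)
both('footTR',(235,226),(655,366),.014) 
both('footBR',(250,313),(502,368),.014)
both('cadTL',(494,60),(168,238),.03)
both('cadTR',(737,70),(44,95),.03)
both('cadBR',(731,186),(148,55),.03)
both('cadBL',(487,180),(274,186),.03)
for p in [(636,93),(705,93),(705,170),(636,170)]: print('floor',atz(A(*p),.006))
for p in [(303,275),(425,275),(428,435),(303,437)]: print('box',atz(A(*p),.063))
print('pot',atz(A(236,90),.066))
print('brown',atz(A(192,420),.02),'red',atz(A(250,560),.02))
T=lambda x,y: ray(t,x,y); S=lambda x,y: ray(s,x,y)
for a in [(340,164),(414,167),(411,227),(338,223)]: print('tray',atz(T(*a),.026))
for a in [(286,165),(329,203),(267,228),(228,183)]: print('trayS',atz(S(*a),.026))
print('register',atz(T(181,180),.1),atz(T(180,273),.1))
E
```

```text
cap tri [0.4598 0.3889 0.1233] [0.0006 0.0006] z: [0.4601 0.3882] [0.4598 0.3897]
footTR tri [0.4701 0.3924 0.0296] [0.0444 0.0444] z: [0.498  0.3604] [0.4253 0.4177]
footBR tri [ 0.4486  0.3503 -0.0458] [0.0188 0.0188] z: [0.4323 0.3473] [0.5033 0.3671]
cadTL tri [0.6233 0.1774 0.03  ] [0.0016 0.0016] z: [0.6246 0.1764] [0.6221 0.1784]
cadTR tri [0.6194 0.0037 0.026 ] [0.0006 0.0006] z: [0.6191 0.0032] [0.6209 0.0082]
cadBR tri [0.5298 0.0075 0.0257] [0.002 0.002] z: [0.5309 0.0062] [0.531  0.0132]
cadBL tri [0.5339 0.179  0.0283] [0.0005 0.0005] z: [0.5333 0.179 ] [0.5353 0.18  ]
floor [0.6048 0.0767 0.006 ]
floor [0.6055 0.0268 0.006 ]
floor [0.5459 0.0259 0.006 ]
floor [0.5453 0.0756 0.006 ]
box [0.458  0.2984 0.063 ]
box [0.459  0.2146 0.063 ]
box [0.3431 0.2092 0.063 ]
box [0.3407 0.2943 0.063 ]
pot [0.5932 0.3487 0.066 ]
brown [0.3516 0.3834 0.02  ] red [0.2489 0.3388 0.02  ]
tray [ 0.6198 -0.1154  0.026 ]
tray [ 0.6118 -0.3961  0.026 ]
tray [ 0.3849 -0.382   0.026 ]
tray [ 0.3967 -0.1094  0.026 ]
trayS [ 0.3992 -0.3645  0.026 ]
trayS [ 0.4071 -0.0916  0.026 ]
trayS [ 0.6151 -0.0903  0.026 ]
trayS [ 0.6125 -0.37    0.026 ]
register [0.5412 0.4549 0.1   ] [0.2151 0.4432 0.1   ]
```

Run:
```python
from h import *
t=cv2.imread('pics/top0.png'); s=cv2.imread('pics/scene0.png')
cv2.imwrite('pics/cropC.png',cv2.resize(t[90:250,320:480],None,fx=3.7,fy=3.7,interpolation=cv2.INTER_CUBIC))
cv2.imwrite('pics/cropD.png',cv2.resize(s[140:250,210:350],None,fx=5,fy=5,interpolation=cv2.INTER_CUBIC))
```

```text
(no output)
```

View pics/cropC.png

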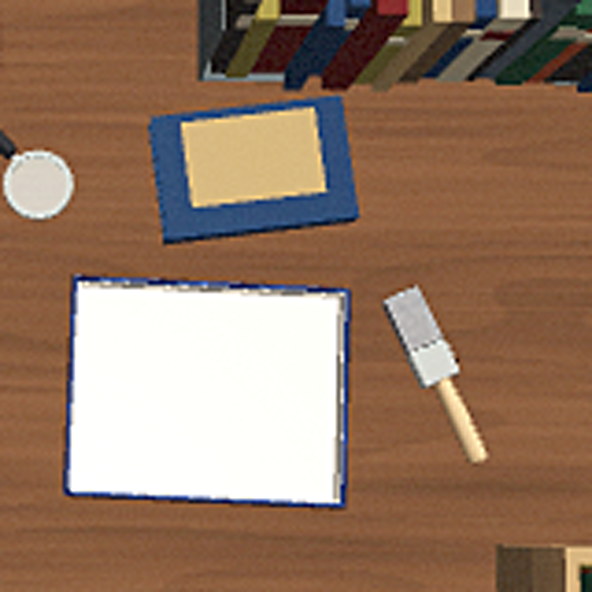

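View pics/cropD.png

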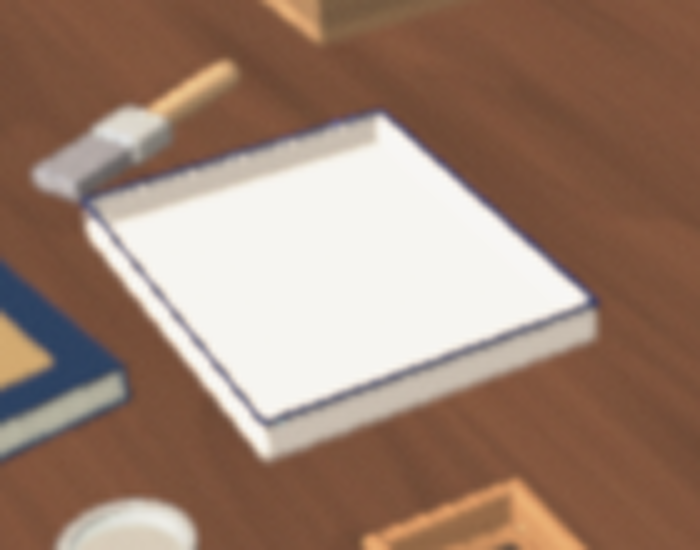

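The tray, caddy and canister agree between views: cap top at z=0.123, caddy rim at 0.026–0.030. I'll refine the tray and check the register height before moving.

```bash
cat >> h.py <<'E'
from scipy.spatial.transform import Rotation as Ro
def down(phi_deg): # tool down, jaw axis y at world angle phi, tool x = phi+90 
    p=np.radians(phi_deg); y=np.array([np.cos(p),np.sin(p),0]); z=np.array([0,0,-1.]); x=np.cross(y,z); return Ro.from_matrix(np.c_[x,y,z])
def plan(pos,R,n,start=None,hand=None):
    s=manip.sense(); p0,R0=(s['tcp_pos'],Ro.from_quat(s['tool_rot'])) if start is None else start
    w=(R0.inv()*R).as_rotvec(); out=[]
    P,Q=p0,R0
    for i in range(1,n+1):
        Pn=p0+(np.asarray(pos)-p0)*i/n; Qn=R0*Ro.from_rotvec(w*i/n)
        sh=Q.inv().apply(Pn-P)*1000; r=(Q.inv()*Qn).as_rotvec()
        out.append([round(float(v),1) for v in sh]+[round(float(v),3) for v in r]); P,Q=Pn,Qn
    for o in out: print(o)
def st():
    s=manip.sense(); R=Ro.from_quat(s['tool_rot']).as_matrix()
    print('t',round(s['t'],2),'tcp',s['tcp_pos'].round(4),'x',R[:,0].round(3),'y',R[:,1].round(3),'z',R[:,2].round(3),'phi',np.degrees(np.arctan2(R[1,1],R[0,1])).round(1))
    print(' q',s['q'].round(3),'F',s['force'].round(2),'gap',round(s['finger_gap'],3)); return s
E
python3 - <<'E'
from h import *
t=np.load('pics/top0.npz'); s=np.load('pics/scene0.npz')
print('reg',tri(ray(t,181,180),ray(s,462,352)),tri(ray(t,181,180),ray(s,570,283)))
C=lambda x,y: ray(t,320+(x+.5)/3.7-.5,90+(y+.5)/3.7-.5)
D=lambda x,y: ray(s,210+(x+.5)/5-.5,140+(y+.5)/5-.5)
P=[]
for a,b in [((75,277),(266,423)),((350,290),(88,201)),((345,506),(380,111)),((67,493),(597,299))]:
    print('tray',*tri(C(*a),D(*b)),atz(C(*a),.026),atz(D(*b),.026)); P.append((atz(C(*a),.026)+atz(D(*b),.026))/2)
P=np.array(P); print(P.mean(0), P[0]-P[1],P[3]-P[2],P[0]-P[3],P[1]-P[2])
st()
plan([.46,.389,.26],down(11),11)
E
```

```text
reg (array([0.5344, 0.4713, 0.0873]), array([0.0141, 0.0141])) (array([0.4838, 0.4814, 0.2558]), array([0.0892, 0.0892]))
tray [ 0.6171 -0.1146  0.0246] [0.0012 0.0012] [ 0.6179 -0.1151  0.026 ] [ 0.617 -0.112  0.026]
tray [ 0.6067 -0.3967  0.0229] [0.002 0.002] [ 0.6079 -0.3969  0.026 ] [ 0.6069 -0.39    0.026 ]
tray [ 0.3871 -0.3896  0.0234] [0.0003 0.0003] [ 0.3873 -0.389   0.026 ] [ 0.3891 -0.3851  0.026 ]
tray [ 0.3966 -0.108   0.0256] [0.0007 0.0007] [ 0.3971 -0.1084  0.026 ] [ 0.3964 -0.107   0.026 ]
[ 0.50245   -0.2504375  0.026    ] [0.01005 0.2799  0.     ] [0.00855 0.27935 0.     ] [ 0.2207  -0.00585  0.     ] [ 0.2192 -0.0064  0.    ]
t 0.15 tcp [0.1549 0.6049 0.2306] x [-0.969  0.248  0.   ] y [ 0.248  0.969 -0.002] z [-0.001 -0.001 -1.   ] phi 75.6
 q [ 1.141  0.528  1.434  0.     1.181 -0.179] F [ 0.4   0.24 -0.69] gap 1.0
[-31.7, -12.1, -2.7, -0.0, 0.0, 0.103]
[-32.8, -8.8, -2.7, -0.0, 0.0, 0.103]
[-33.5, -5.4, -2.7, -0.0, 0.0, 0.103]
[-33.9, -2.0, -2.7, -0.0, 0.0, 0.103]
[-33.9, 1.5, -2.7, -0.0, 0.0, 0.103]
[-33.6, 5.0, -2.7, -0.0, 0.0, 0.103]
[-32.9, 8.4, -2.7, -0.0, 0.0, 0.103]
[-31.9, 11.7, -2.7, -0.0, 0.0, 0.103]
[-30.5, 14.9, -2.7, -0.0, 0.0, 0.103]
[-28.8, 18.0, -2.7, -0.0, 0.0, 0.103]
[-26.8, 20.8, -2.7, -0.0, 0.0, 0.103]
```

Request:
servo_tool(motion=[[-31.7, -12.1, -2.7, 0, 0, 0.103, 1], [-32.8, -8.8, -2.7, 0, 0, 0.103, 1], [-33.5, -5.4, -2.7, 0, 0, 0.103, 1], [-33.9, -2, -2.7, 0, 0, 0.103, 1], [-33.9, 1.5, -2.7, 0, 0, 0.103, 1], [-33.6, 5, -2.7, 0, 0, 0.103, 1], [-32.9, 8.4, -2.7, 0, 0, 0.103, 1], [-31.9, 11.7, -2.7, 0, 0, 0.103, 1], [-30.5, 14.9, -2.7, 0, 0, 0.103, 1], [-28.8, 18, -2.7, 0, 0, 0.103, 1], [-26.8, 20.8, -2.7, 0, 0, 0.103, 1]], grip_force=40)

```text
t: 1.07
tcp_pos: [0.4588, 0.3765, 0.2559]
tool_rot: [0.653, 0.757, -0.005, -0.002]
force: [0.7, -0.6, -0.1]
finger_gap: 0.997
```

Run:
```python
from h import *
st(); snap('wrist','wrist1.png')
```

```text
t 1.07 tcp [0.4588 0.3765 0.2559] x [-0.146  0.989 -0.004] y [ 0.989  0.146 -0.01 ] z [-0.009 -0.005 -1.   ] phi 8.4
 q [ 0.499  0.462  1.479 -0.     1.211  0.352] F [ 0.71 -0.55 -0.11] gap 0.997
```

View pics/wrist1.png

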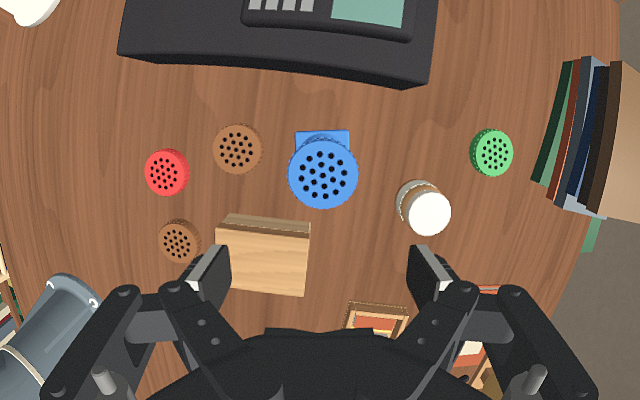

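Run:
```python
from h import *
w=np.load('pics/wrist1.npz'); t=np.load('pics/top0.npz')
im=w['f']; cv2.imwrite('pics/cropW1.png',cv2.resize(im[115:225,270:375][:,:,::-1],None,fx=5,fy=5,interpolation=cv2.INTER_CUBIC))
for z in (.124,.12): print(atz(fray(w,322.5,173.5),z))
print(tri(fray(w,322.5,173.5),ray(t,196.5,202.3)))
a=atz(fray(w,295,130.5),.014); b=atz(fray(w,349.5,130.5),.014); print(a,b,np.linalg.norm(a-b),np.degrees(np.arctan2(*(b-a)[1::-1])))
```

```text
[0.4592 0.3906 0.124 ]
[0.4593 0.3898 0.12  ]
(array([0.4601, 0.3898, 0.1202]), array([0.0007, 0.0007]))
[0.421  0.4178 0.014 ] [0.4877 0.4278 0.014 ] 0.06744545944687459 8.526565039610128
```

View pics/cropW1.png

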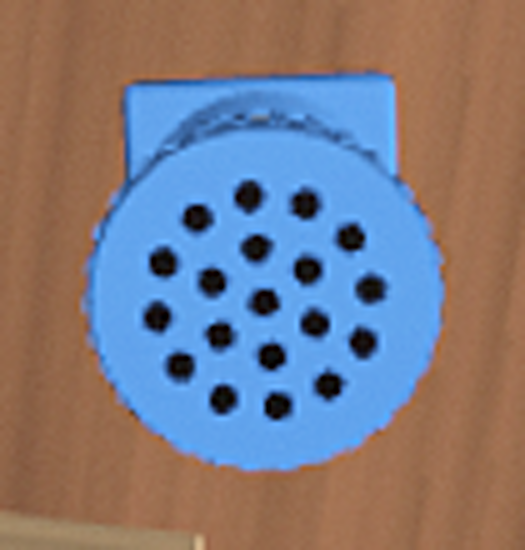

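Run:
```python
from h import *
w=np.load('pics/wrist1.npz'); t=np.load('pics/top0.npz')
print(atz(fray(w,322.6,174.8),.124))
a=atz(fray(w,295,131.8),.014); b=atz(fray(w,348.2,129.2),.014); print(a,b,np.linalg.norm(a-b),np.degrees(np.arctan2(*(b-a)[1::-1])))
y=np.radians(11.3); m=(a+b)/2; print('centre',m-.034*np.array([-np.sin(y),np.cos(y),0]))
plan([.4595,.389,.135],down(11),6)
```

```text
[0.4595 0.3894 0.124 ]
[0.4212 0.4162 0.014 ] [0.4858 0.4291 0.014 ] 0.06587541271217963 11.2928750825881
centre [0.46016217 0.3893091  0.014     ]
[3.0, -0.6, 20.2, -0.001, 0.001, -0.009]
[3.0, -0.5, 20.2, -0.001, 0.001, -0.009]
[2.9, -0.5, 20.2, -0.001, 0.001, -0.009]
[2.9, -0.5, 20.2, -0.001, 0.001, -0.009]
[2.9, -0.5, 20.3, -0.001, 0.001, -0.009]
[2.9, -0.5, 20.3, -0.001, 0.001, -0.009]
```

The canister is at (0.460, 0.389), foot yaw 11.3°, with the cap hole centre at wrist px (322.6,174.8). This is consistent across views, so I'm descending.

Request:
servo_tool(motion=[[3, -0.6, 20, -0.001, 0.001, -0.009, 1], [3, -0.5, 20, -0.001, 0.001, -0.009, 1], [3, -0.5, 20, -0.001, 0.001, -0.009, 1], [3, -0.5, 20, -0.001, 0.001, -0.009, 1], [3, -0.5, 20, -0.001, 0.001, -0.009, 1], [3, -0.5, 15, -0.001, 0.001, -0.009, 1], [0, 0, 0, 0, 0, 0, 1]])

```text
t: 1.7
tcp_pos: [0.4662, 0.3865, 0.1378]
tool_rot: [0.638, 0.77, 0.003, 0.003]
force: [-0.3, -0.1, 0.5]
finger_gap: 0.999
```

Run:
```python
from h import *
st(); snap('wrist','wrist2.png'); plan([.4598,.3892,.1],down(11.3),3)
```

```text
t 1.7 tcp [0.4662 0.3865 0.1378] x [-0.185  0.983 -0.   ] y [0.983 0.185 0.009] z [ 0.009  0.002 -1.   ] phi 10.7
 q [ 0.509  0.616  1.572 -0.003  0.945  0.325] F [-0.35 -0.12  0.47] gap 0.999
[1.3, -2.2, 13.0, 0.003, -0.0, -0.004]
[1.3, -2.2, 13.0, 0.003, -0.0, -0.004]
[1.3, -2.1, 13.0, 0.003, -0.0, -0.004]
```

View pics/wrist2.png

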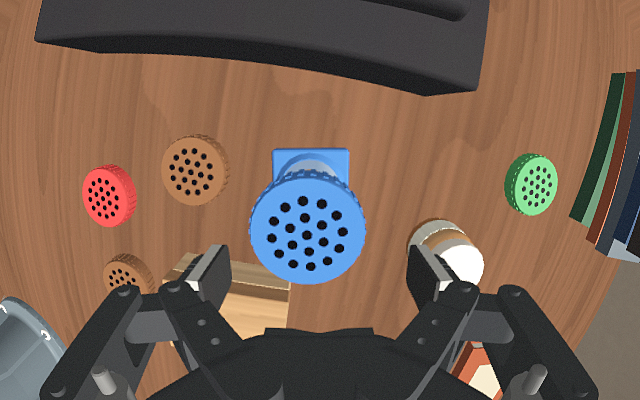

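Request:
servo_tool(motion=[[1.3, -2.4, 13, 0.003, 0, -0.004, 1], [1.3, -2.4, 13, 0.003, 0, -0.004, 1], [1.3, -2.2, 12, 0.003, 0, -0.004, 1], [0, 0, 0, 0, 0, 0, 1]])

```text
t: 2.08
tcp_pos: [0.461, 0.3907, 0.1016]
tool_rot: [0.633, 0.774, 0.003, 0.001]
force: [-0.6, 0.7, 0.4]
finger_gap: 0.997
```

Run:
```python
from h import *
st(); snap('wrist','wrist3.png'); snap('scene','scene3.png'); plan([.4598,.3892,.1],down(11.3),1)
w=np.load('pics/wrist3.npz'); print(proj(w,[.4598,.3892,.124],True))
c=cv2.imread('pics/scene3.png')[240:380,370:500]; cv2.imwrite('pics/cs3.png',cv2.resize(c,None,fx=4,fy=4,interpolation=cv2.INTER_CUBIC))
```

```text
t 2.08 tcp [0.461  0.3907 0.1016] x [-0.198  0.98   0.002] y [0.98  0.198 0.007] z [ 0.006  0.003 -1.   ] phi 11.4
 q [ 0.518  0.667  1.597 -0.     0.87   0.319] F [-0.62  0.67  0.4 ] gap 0.997
[-1.6, -3.2, 3.4, 0.011, -0.003, 0.002]
[314.89453829 275.58831313]
```

View pics/wrist3.png

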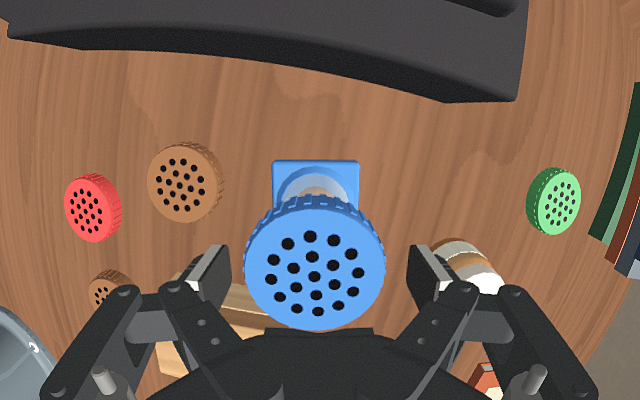

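View pics/cs3.png

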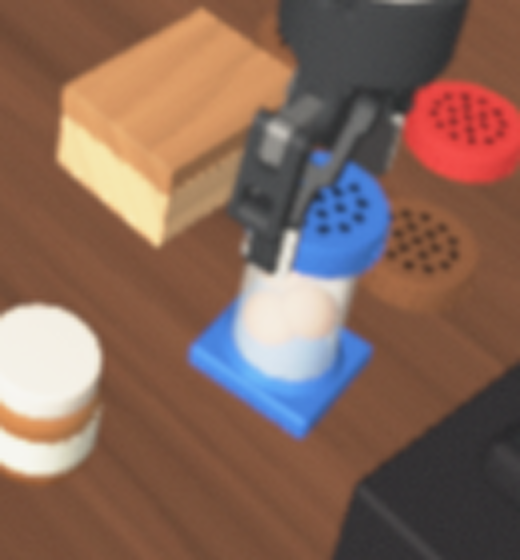

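Run:
```python
from h import *
s=np.load('pics/scene3.npz'); st()
for z in (.09,.1,.11,.12): print(z,proj(s,[.461+.047*.98,.39+.047*.2,z]))
for z in (.09,.1,.11,.12): print(z,proj(s,[.461+.057*.98,.39+.057*.2,z]))
plan([.4598,.3892,.1015],down(11.3),1)
```

```text
t 2.18 tcp [0.4626 0.3914 0.1034] x [-0.198  0.98   0.003] y [0.98  0.198 0.011] z [ 0.01   0.005 -1.   ] phi 11.4
 q [ 0.518  0.664  1.595 -0.     0.871  0.319] F [0.24 0.56 0.43] gap 1.0
0.09 [433.44992005 315.19140762]
0.1 [434.26431321 311.7200475 ]
0.11 [435.09131879 308.19492678]
0.12 [435.93123208 304.61478683]
0.09 [430.5944245  318.26143318]
0.1 [431.39305101 314.78679775]
0.11 [432.20414289 311.25792843]
0.12 [433.02799429 307.67354544]
[-1.6, -3.2, 1.9, 0.011, -0.003, 0.002]
```

Request:
servo_tool(motion=[[-1.6, -3, 3, 0.01, -0.003, 0, 1], [0, 0, 0, 0, 0, 0, 0.6], [0, 0, 0, 0, 0, 0, 0.3], [0, 0, 0, 0, 0, 0, 0.1], [0, 0, 0, 0, 0, 0, 0], [0, 0, 0, 0, 0, 0, 0]], grip_force=40)

```text
t: 2.68
tcp_pos: [0.4613, 0.3897, 0.104]
tool_rot: [0.633, 0.774, 0.002, 0.001]
force: [-0.6, 0.5, -1.9]
finger_gap: 0.759
```

Run:
```python
from h import *
st(); snap('wrist','wrist4.png')
```

```text
t 2.68 tcp [0.4613 0.3897 0.104 ] x [-0.198  0.98   0.002] y [0.98  0.198 0.004] z [ 0.004  0.002 -1.   ] phi 11.4
 q [0.517 0.663 1.595 0.    0.878 0.318] F [-0.64  0.47 -1.9 ] gap 0.759
```

View pics/wrist4.png

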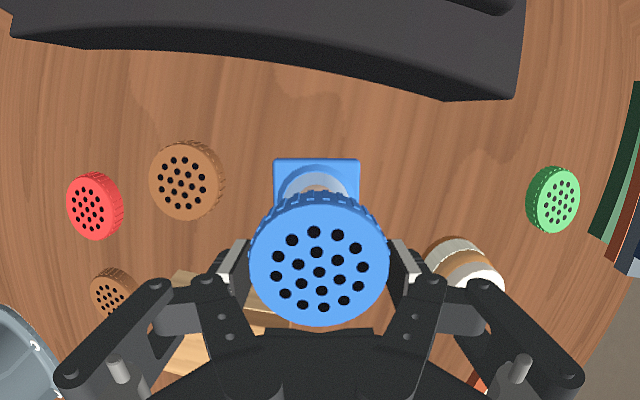

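Gripped: gap 0.759 × 85 = 64.5 mm, which is about the 66 mm cap. Lifting.

Request:
servo_tool(motion=[[0, 0, -5, 0, 0, 0, -0.2], [0, 0, -10, 0, 0, 0, -0.2], [0, 0, -15, 0, 0, 0, -0.2], [0, 0, -15, 0, 0, 0, -0.2], [0, 0, -15, 0, 0, 0, -0.2], [0, 0, -15, 0, 0, 0, -0.2], [0, 0, -15, 0, 0, 0, -0.2], [0, 0, -5, 0, 0, 0, -0.2], [0, 0, 0, 0, 0, 0, -0.2]], grip_force=60)

```text
t: 3.48
tcp_pos: [0.46, 0.3887, 0.205]
tool_rot: [0.633, 0.774, 0.001, 0.0]
force: [0.5, -0.3, -3.0]
finger_gap: 0.748
```

Run:
```python
from h import *
st(); snap('scene','scene5.png'); plan([.5755,.0525,.2],down(-1.3),18)
```

```text
t 3.48 tcp [0.46   0.3887 0.205 ] x [-0.198  0.98   0.   ] y [0.98  0.198 0.001] z [ 0.001  0.001 -1.   ] phi 11.4
 q [ 0.516  0.527  1.52  -0.     1.094  0.318] F [ 0.47 -0.27 -3.03] gap 0.748
[-19.6, 2.6, 0.3, 0.0, -0.0, 0.012]
[-19.5, 2.8, 0.3, 0.0, -0.0, 0.012]
[-19.5, 3.1, 0.3, 0.0, -0.0, 0.012]
[-19.5, 3.3, 0.3, 0.0, -0.0, 0.012]
[-19.4, 3.6, 0.3, 0.0, -0.0, 0.012]
[-19.4, 3.8, 0.3, 0.0, -0.0, 0.012]
[-19.3, 4.0, 0.3, 0.0, -0.0, 0.012]
[-19.3, 4.3, 0.3, 0.0, -0.0, 0.012]
[-19.2, 4.5, 0.3, 0.0, -0.0, 0.012]
[-19.2, 4.8, 0.3, 0.0, -0.0, 0.012]
[-19.1, 5.0, 0.3, 0.0, -0.0, 0.012]
[-19.0, 5.2, 0.3, 0.0, -0.0, 0.012]
[-19.0, 5.5, 0.3, 0.0, -0.0, 0.012]
[-18.9, 5.7, 0.3, 0.0, -0.0, 0.012]
[-18.8, 5.9, 0.3, 0.0, -0.0, 0.012]
[-18.8, 6.2, 0.3, 0.0, -0.0, 0.012]
[-18.7, 6.4, 0.3, 0.0, -0.0, 0.012]
[-18.6, 6.6, 0.3, 0.0, -0.0, 0.012]
```

View pics/scene5.png

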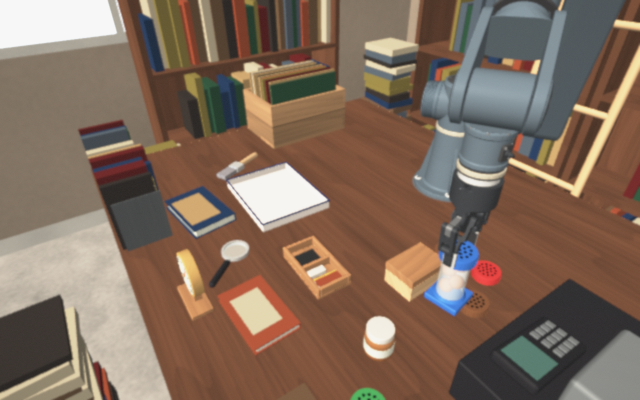

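The canister hangs from the cap (px 450,285), clear of the card box. Carrying it over.

Request:
servo_tool(motion=[[-10, 1.5, 0.3, 0, 0, 0.006, -0.2], [-19, 2.6, 0.3, 0, 0, 0.012, -0.2], [-19, 2.8, 0.3, 0, 0, 0.012, -0.2], [-19, 3.1, 0.3, 0, 0, 0.012, -0.2], [-19, 3.3, 0.3, 0, 0, 0.012, -0.2], [-19, 3.6, 0.3, 0, 0, 0.012, -0.2], [-19, 3.8, 0.3, 0, 0, 0.012, -0.2], [-19, 4, 0.3, 0, 0, 0.012, -0.2], [-19, 4.3, 0.3, 0, 0, 0.012, -0.2], [-19, 4.5, 0.3, 0, 0, 0.012, -0.2], [-19, 4.8, 0.3, 0, 0, 0.012, -0.2], [-19, 5, 0.3, 0, 0, 0.012, -0.2]])

```text
t: 4.53
tcp_pos: [0.5262, 0.1617, 0.1876]
tool_rot: [0.686, 0.727, -0.011, -0.006]
force: [1.0, -0.0, -2.9]
finger_gap: 0.752
```

Request:
servo_tool(motion=[[-19, 5.5, 0.3, 0, 0, 0.012, -0.2], [-19, 5.5, 0.3, 0, 0, 0.012, -0.2], [-19, 5.9, 0.3, 0, 0, 0.012, -0.2], [-16, 5.5, 0.3, 0, 0, 0.012, -0.2], [-8, 3, 0.3, 0, 0, 0.012, -0.2], [0, 0, 0, 0, 0, 0, -0.2]])

```text
t: 5.03
tcp_pos: [0.552, 0.069, 0.1789]
tool_rot: [0.712, 0.702, -0.017, -0.009]
force: [-0.8, 0.4, -2.4]
finger_gap: 0.751
```

Run:
```python
from h import *
st(); plan([.5755,.0525,.2],down(-1.3),3); snap('wrist','wrist6.png')
```

```text
t 5.03 tcp [0.552  0.069  0.1789] x [ 0.013  1.    -0.012] y [ 0.999 -0.014 -0.037] z [-0.037 -0.012 -0.999] phi -0.8
 q [-0.069  0.518  1.631 -0.017  1.029 -0.047] F [-0.81  0.44 -2.43] gap 0.751
[-5.5, 7.6, -7.3, -0.012, 0.004, 0.003]
[-5.4, 7.7, -7.2, -0.012, 0.004, 0.003]
[-5.4, 7.8, -7.1, -0.012, 0.004, 0.003]
```

View pics/wrist6.png

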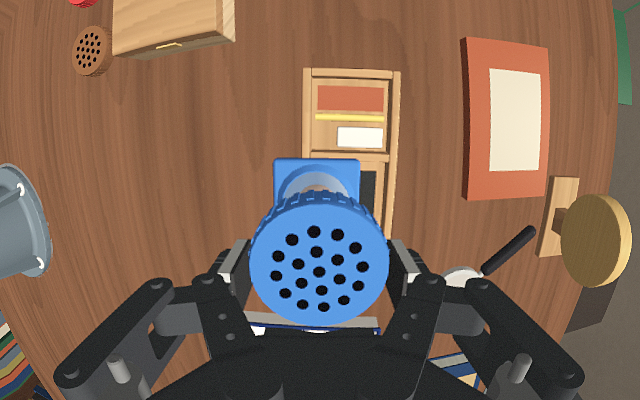

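Request:
servo_tool(motion=[[-5.5, 7.6, -5, -0.012, 0.004, 0.003, -0.2], [-5.4, 7.7, -2, -0.012, 0.004, 0.003, -0.2], [-5.4, 7.8, 0, -0.012, 0.004, 0.003, -0.2], [0, 0, 0, 0, 0, 0, -0.2]])

```text
t: 5.42
tcp_pos: [0.575, 0.0544, 0.1851]
tool_rot: [0.714, 0.7, 0.001, -0.001]
force: [-0.3, -0.1, -2.1]
finger_gap: 0.752
```

Run:
```python
from h import *
st(); plan([.5755,.0525,.155],down(-1.3),3); snap('wrist','wrist7.png'); snap('scene','scene7.png')
c=cv2.imread('pics/scene7.png')[190:330,240:400]; cv2.imwrite('pics/cs7.png',cv2.resize(c,None,fx=4,fy=4,interpolation=cv2.INTER_CUBIC))
```

```text
t 5.42 tcp [0.575  0.0544 0.1851] x [0.019 1.    0.002] y [ 1.    -0.019 -0.001] z [-0.001  0.002 -1.   ] phi -1.1
 q [-0.1    0.522  1.6    0.003  1.021 -0.083] F [-0.34 -0.09 -2.09] gap 0.752
[-0.7, 0.2, 10.0, -0.0, -0.001, 0.001]
[-0.7, 0.2, 10.0, -0.0, -0.001, 0.001]
[-0.6, 0.2, 10.0, -0.0, -0.001, 0.001]
```

View pics/wrist7.png

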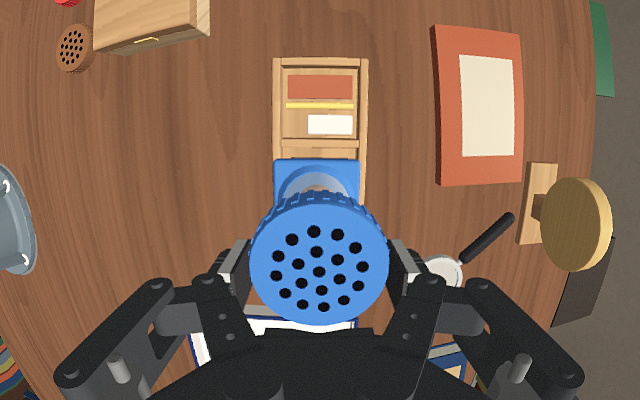

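View pics/cs7.png

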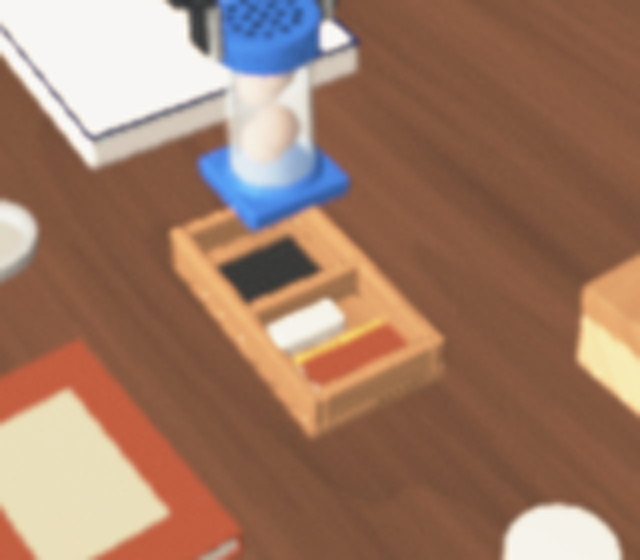

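Run:
```python
from h import *
c=cv2.imread('pics/wrist7.png')[45:205,255:385]; cv2.imwrite('pics/cw7.png',cv2.resize(c,None,fx=5,fy=3.7*1.35,interpolation=cv2.INTER_CUBIC)[:600*2])
c=cv2.resize(cv2.imread('pics/wrist7.png')[45:165,260:380],None,fx=5,fy=5,interpolation=cv2.INTER_CUBIC); cv2.imwrite('pics/cw7.png',c)
```

```text
(no output)
```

View pics/cw7.png

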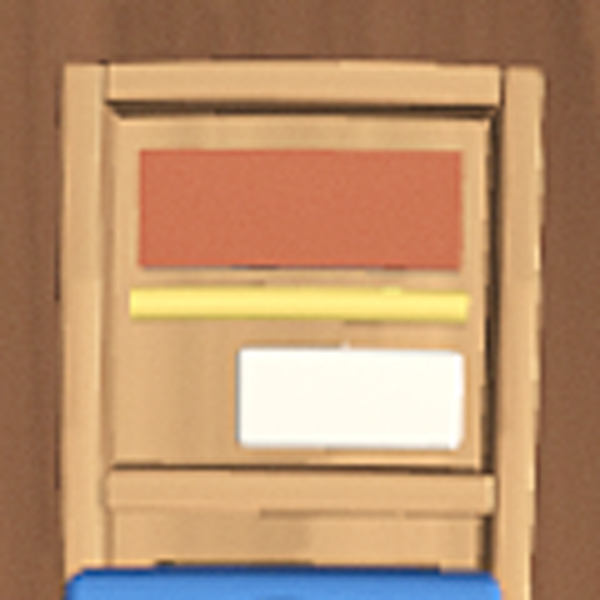

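Run:
```python
from h import *
w=np.load('pics/wrist7.npz')
f=lambda x,y,z: atz(fray(w,260+(x+.5)/5-.5,45+(y+.5)/5-.5),z)
for n,p in dict(oTL=(65,66),oTR=(543,70),dL=(108,512),dR=(493,515),oL=(63,500),oR=(533,500)).items(): print(n,f(*p,.03))
dL,dR=f(108,512,.03),f(493,515,.03); v=(dR-dL); print(np.linalg.norm(v),np.degrees(np.arctan2(v[1],v[0])))
u=v/np.linalg.norm(v); n=np.array([u[1],-u[0],0]); print('pocket',(dL+dR)/2+.038*n)
a,b=f(72,572,.0936),f(500,572,.0936); v=b-a; print('foot',a,b,np.linalg.norm(v),np.degrees(np.arctan2(v[1],v[0]))); u=v/np.linalg.norm(v); n=np.array([u[1],-u[0],0]); print((a+b)/2+.034*n)
st()
# corner-based top image re-measure
t=np.load('pics/top0.npz')
for x,y,z in [(.5757,.0519,.006),(.6137,.0519+.038,.03),(.5377,.0139,.03)]: print(proj(t,[x,y,z]))
```

```text
oTL [0.5336 0.1792 0.03  ]
oTR [0.6247 0.1768 0.03  ]
dL [0.5395 0.0917 0.03  ]
dR [0.6141 0.0897 0.03  ]
oL [0.5308 0.0944 0.03  ]
oR [0.6219 0.0926 0.03  ]
0.07462680483579609 -1.5357120154043091
pocket [0.5757816  0.05271365 0.03      ]
foot [0.5415 0.0892 0.0936] [0.6072 0.0879 0.0936] 0.06571286023298634 -1.133558521754631
[0.57367738 0.05455665 0.0936    ]
t 5.52 tcp [0.5733 0.0554 0.1848] x [0.019 1.    0.003] y [ 1.    -0.019 -0.004] z [-0.004  0.003 -1.   ] phi -1.1
 q [-0.099  0.521  1.602  0.003  1.023 -0.082] F [ 0.8   0.36 -3.5 ] gap 0.754
[295.93785237 175.79638782]
[285.6683303  164.74048549]
[305.50555488 184.96841214]
```

Pocket is at (0.5757, 0.0525) in both the wrist and top views, and the foot hangs under the TCP with matching yaw (−1.1° vs −1.5°). Lowering to just above the walls.

Request:
servo_tool(motion=[[-1.5, 1, 10, -0.001, 0.001, 0.002, -0.2], [-1, 1, 10, 0, 0, 0.002, -0.2], [-0.5, 0.5, 10, 0, 0, 0, -0.2], [0, 0.2, 8, 0, 0, 0, -0.2], [0, 0, 0, 0, 0, 0, -0.2]])

```text
t: 5.93
tcp_pos: [0.5744, 0.0539, 0.1425]
tool_rot: [0.714, 0.7, -0.0, -0.004]
force: [-0.5, -0.1, -2.3]
finger_gap: 0.754
```

Run:
```python
from h import *
st(); plan([.5757,.0523,.14],down(-1.4),1)
snap('scene','scene8.png')
c=cv2.imread('pics/scene8.png')[190:330,240:400]; cv2.imwrite('pics/cs8.png',cv2.resize(c,None,fx=4,fy=4,interpolation=cv2.INTER_CUBIC))
```

```text
t 5.93 tcp [0.5744 0.0539 0.1425] x [0.021 1.    0.005] y [ 1.    -0.021 -0.006] z [-0.006  0.005 -1.   ] phi -1.2
 q [-0.102  0.581  1.633  0.005  0.933 -0.084] F [-0.46 -0.12 -2.28] gap 0.754
[-1.6, 1.4, 2.5, -0.006, -0.005, 0.003]
```

View pics/cs8.png

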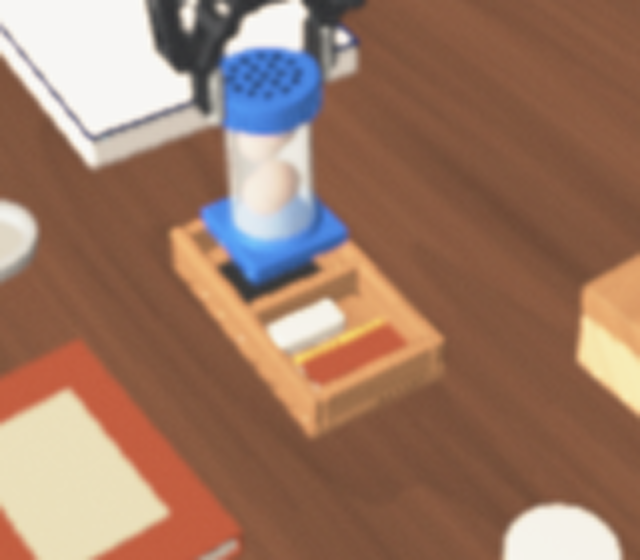

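Request:
servo_tool(motion=[[-2, 1.6, 4, -0.006, -0.005, 0.003, -0.2], [-0.5, 0.5, 6, 0, 0, 0, -0.2], [0, 0, 6, 0, 0, 0, -0.2], [0, 0, 6, 0, 0, 0, -0.2], [0, 0, 5, 0, 0, 0, -0.2]])

```text
t: 6.4
tcp_pos: [0.5781, 0.0512, 0.1145]
tool_rot: [0.716, 0.699, 0.001, 0.002]
force: [0.4, 0.5, -2.0]
finger_gap: 0.751
```

Run:
```python
from h import *
st(); plan([.5757,.0523,.11],down(-1.4),1)
```

```text
t 6.4 tcp [0.5781 0.0512 0.1145] x [ 0.024  1.    -0.001] y [ 1.    -0.024  0.004] z [ 0.004 -0.001 -1.   ] phi -1.4
 q [-1.04e-01  6.23e-01  1.65e+00 -1.00e-03  8.63e-01 -7.90e-02] F [ 0.43  0.46 -2.01] gap 0.751
[1.0, -2.4, 4.5, 0.004, 0.001, 0.001]
```

Request:
servo_tool(motion=[[1, -2, 3, 0.004, 0, 0, -0.2], [0, 0, 3, 0, 0, 0, -0.2], [0, 0, 3, 0, 0, 0, -0.2]])

```text
t: 6.65
tcp_pos: [0.576, 0.0523, 0.1089]
tool_rot: [0.715, 0.699, -0.001, 0.0]
force: [-8.4, -0.8, 31.6]
finger_gap: 0.751
```

Run:
```python
from h import *
st(); 
snap('scene','scene9.png')
c=cv2.imread('pics/scene9.png')[190:330,240:400]; cv2.imwrite('pics/cs9.png',cv2.resize(c,None,fx=4,fy=4,interpolation=cv2.INTER_CUBIC))
st()
```

```text
t 6.65 tcp [0.576  0.0523 0.1089] x [ 0.024  1.    -0.001] y [ 1.    -0.024 -0.   ] z [-0.    -0.001 -1.   ] phi -1.4
 q [-0.102  0.631  1.655 -0.002  0.855 -0.077] F [-8.41 -0.78 31.63] gap 0.751
t 6.7 tcp [0.576  0.0524 0.1091] x [ 0.024  1.    -0.001] y [ 1.    -0.024  0.   ] z [ 0.    -0.001 -1.   ] phi -1.4
 q [-0.102  0.631  1.656 -0.002  0.854 -0.077] F [-5.48 -0.11 18.3 ] gap 0.75
```

View pics/cs9.png

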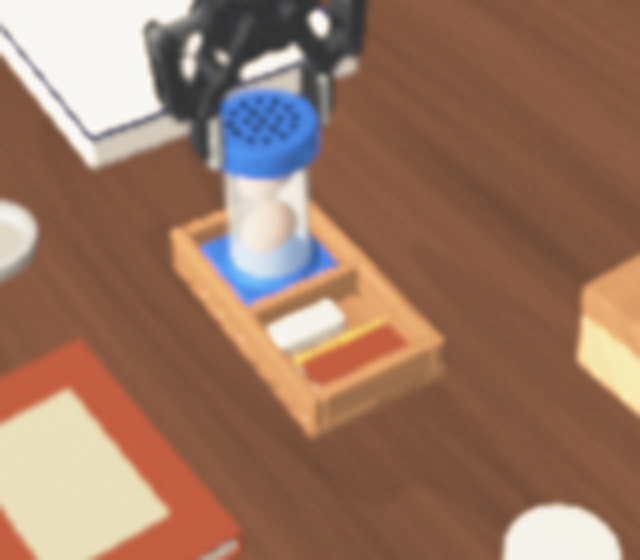

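The foot is fully seated in the pocket. Relieving the pressing force and waiting.

Request:
servo_tool(motion=[[0, 0, -0.5, 0, 0, 0, -0.2], [0, 0, 0, 0, 0, 0, -0.2], [0, 0, 0, 0, 0, 0, -0.2], [0, 0, 0, 0, 0, 0, -0.2]])

```text
t: 7.03
tcp_pos: [0.5768, 0.0525, 0.1119]
tool_rot: [0.715, 0.699, 0.001, 0.002]
force: [0.2, -0.2, -1.1]
finger_gap: 0.75
```

Run:
```python
from h import *
st();
```

```text
t 7.03 tcp [0.5768 0.0525 0.1119] x [ 0.023  1.    -0.002] y [ 1.    -0.023  0.004] z [ 0.004 -0.002 -1.   ] phi -1.3
 q [-0.101  0.626  1.655 -0.002  0.856 -0.077] F [ 0.16 -0.18 -1.11] gap 0.75
```

Request:
servo_tool(motion=[[0, 0, 1.5, 0, 0, 0, -0.2], [0, 0, 0, 0, 0, 0, -0.2], [0, 0, 0, 0, 0, 0, -0.2], [0, 0, 0, 0, 0, 0, -0.2]])

```text
t: 7.37
tcp_pos: [0.5763, 0.0522, 0.1091]
tool_rot: [0.715, 0.699, -0.0, 0.001]
force: [-1.2, -0.3, 0.9]
finger_gap: 0.758
```

Run:
```python
from h import *
st();
```

```text
t 7.37 tcp [0.5763 0.0522 0.1091] x [ 0.023  1.    -0.002] y [ 1.    -0.023  0.002] z [ 0.002 -0.002 -1.   ] phi -1.3
 q [-0.102  0.631  1.656 -0.002  0.853 -0.077] F [-1.15 -0.32  0.89] gap 0.758
```

Light contact (0.9 N). Now unscrewing CCW by about 66° (negative about tool z).

Request:
servo_tool(motion=[[0, 0, 0, 0, 0, -0.08, -0.2], [0, 0, 0, 0, 0, -0.1, -0.2], [0, 0, 0, 0, 0, -0.1, -0.2], [0, 0, 0, 0, 0, -0.1, -0.2], [0, 0, 0, 0, 0, -0.1, -0.2], [0, 0, 0, 0, 0, -0.1, -0.2], [0, 0, 0, 0, 0, -0.1, -0.2], [0, 0, 0, 0, 0, -0.1, -0.2], [0, 0, 0, 0, 0, -0.1, -0.2]])

```text
t: 8.12
tcp_pos: [0.5772, 0.0523, 0.1092]
tool_rot: [0.331, 0.944, -0.0, 0.002]
force: [-1.5, 0.1, 0.4]
finger_gap: 0.749
```

Run:
```python
from h import *
s=st();print(s['ft_torque']); plan([.5763,.0522,.1093],down(65),1); snap('wrist','wrist10.png')
```

```text
t 8.12 tcp [0.5772 0.0523 0.1092] x [-0.781  0.624 -0.003] y [0.624 0.781 0.001] z [ 0.003 -0.001 -1.   ] phi 51.4
 q [-1.020e-01  6.310e-01  1.654e+00 -1.000e-03  8.530e-01 -9.980e-01] F [-1.53  0.11  0.43] gap 0.749
[-0.09154265  0.13211371  0.02532917]
[0.7, -0.6, -0.1, 0.0, 0.003, -0.238]
```

View pics/wrist10.png

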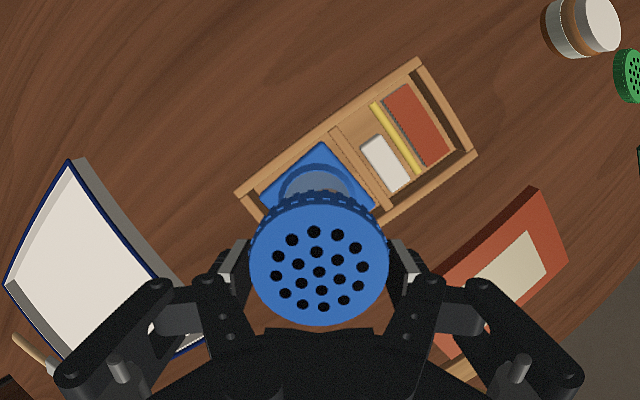

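Request:
servo_tool(motion=[[0, 0, 0, 0, 0, -0.1, -0.2], [0, 0, 0, 0, 0, -0.11, -0.2], [0, 0, 0, 0, 0, 0, -0.2]])

```text
t: 8.42
tcp_pos: [0.5769, 0.0523, 0.1092]
tool_rot: [0.227, 0.974, -0.0, 0.001]
force: [-1.6, -0.5, -1.3]
finger_gap: 0.751
```

Run:
```python
from h import *
s=st();print(s['ft_torque'])
```

```text
t 8.42 tcp [0.5769 0.0523 0.1092] x [-0.897  0.442 -0.002] y [0.442 0.897 0.   ] z [ 0.002 -0.001 -1.   ] phi 63.8
 q [-1.020e-01  6.310e-01  1.655e+00 -1.000e-03  8.540e-01 -1.214e+00] F [-1.62 -0.47 -1.35] gap 0.751
[-0.01665063  0.09510416 -0.03192728]
```

Turned 65°. Lifting the cap slowly, straight up.

Request:
servo_tool(motion=[[0, 0, -4, 0, 0, 0, -0.2], [0, 0, -5, 0, 0, 0, -0.2], [0, 0, -5, 0, 0, 0, -0.2], [0, 0, -5, 0, 0, 0, -0.2], [0, 0, -5, 0, 0, 0, -0.2], [0, 0, 0, 0, 0, 0, -0.2]])

```text
t: 8.92
tcp_pos: [0.5782, 0.0525, 0.136]
tool_rot: [0.234, 0.972, 0.0, 0.002]
force: [-0.3, -0.8, -0.8]
finger_gap: 0.752
```

Run:
```python
from h import *
s=st(); snap('scene','scene11.png')
c=cv2.imread('pics/scene11.png')[170:310,240:400]; cv2.imwrite('pics/cs11.png',cv2.resize(c,None,fx=4,fy=4,interpolation=cv2.INTER_CUBIC))
```

```text
t 8.92 tcp [0.5782 0.0525 0.136 ] x [-0.891  0.454 -0.005] y [0.454 0.891 0.002] z [ 0.005 -0.001 -1.   ] phi 63.0
 q [-0.102  0.592  1.636 -0.     0.909 -1.201] F [-0.28 -0.85 -0.75] gap 0.752
```

View pics/cs11.png

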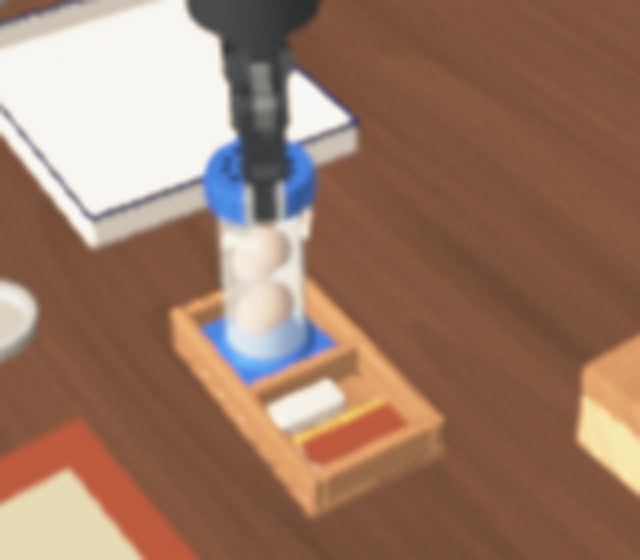

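Cap is free; the canister stayed in the pocket with the balls. Lifting clear.

Request:
servo_tool(motion=[[0, 0, -10, 0, 0, 0, -0.2], [0, 0, -12, 0, 0, 0, -0.2], [0, 0, -12, 0, 0, 0, -0.2], [0, 0, 0, 0, 0, 0, -0.2]])

```text
t: 9.3
tcp_pos: [0.5772, 0.0526, 0.1718]
tool_rot: [0.234, 0.972, 0.0, 0.001]
force: [0.3, 0.5, -0.0]
finger_gap: 0.752
```

Run:
```python
from h import *
s=st(); plan([.445,.053,.165],down(63),7)
```

```text
t 9.3 tcp [0.5772 0.0526 0.1718] x [-0.89   0.455 -0.002] y [0.455 0.89  0.001] z [ 0.003 -0.    -1.   ] phi 62.9
 q [-0.102  0.541  1.609 -0.     0.989 -1.2  ] F [ 0.32  0.47 -0.03] gap 0.752
[16.8, -8.6, 0.9, 0.0, 0.0, -0.0]
[16.8, -8.5, 0.9, 0.0, 0.0, -0.0]
[16.9, -8.5, 0.9, 0.0, 0.0, -0.0]
[16.9, -8.5, 0.9, 0.0, 0.0, -0.0]
[16.9, -8.5, 1.0, 0.0, 0.0, -0.0]
[16.9, -8.5, 1.0, 0.0, 0.0, -0.0]
[16.9, -8.5, 1.0, 0.0, 0.0, -0.0]
```

Request:
servo_tool(motion=[[17, -8.5, 0, 0, 0, 0, -0.2], [17, -8.5, 0, 0, 0, 0, -0.2], [17, -8.5, 0, 0, 0, 0, -0.2], [17, -8.5, 1, 0, 0, 0, -0.2], [17, -8.5, 5, 0, 0, 0, -0.2], [17, -8.5, 10, 0, 0, 0, -0.2], [17, -8.5, 15, 0, 0, 0, -0.2], [0, 0, 20, 0, 0, 0, -0.2], [0, 0, 20, 0, 0, 0, -0.2], [0, 0, 0, 0, 0, 0, -0.2]])

```text
t: 10.13
tcp_pos: [0.4411, 0.0539, 0.1006]
tool_rot: [0.235, 0.972, 0.001, 0.006]
force: [-0.1, -0.7, -0.9]
finger_gap: 0.751
```

Run:
```python
from h import *
s=st(); plan([.445,.053,.03],down(63),4)
```

```text
t 10.13 tcp [0.4411 0.0539 0.1006] x [-0.89   0.457 -0.012] y [0.457 0.89  0.005] z [ 0.013 -0.001 -1.   ] phi 62.8
 q [-1.310e-01  5.240e-01  2.004e+00  1.000e-03  6.000e-01 -1.228e+00] F [-0.14 -0.71 -0.87] gap 0.751
[-0.8, 0.2, 17.7, 0.001, 0.003, -0.001]
[-0.8, 0.2, 17.7, 0.001, 0.003, -0.001]
[-0.9, 0.2, 17.7, 0.001, 0.003, -0.001]
[-0.9, 0.2, 17.7, 0.001, 0.003, -0.001]
```

Request:
servo_tool(motion=[[-0.8, 0, 18, 0.001, 0.004, 0, -0.2], [-0.8, 0, 18, 0.001, 0.004, 0, -0.2], [-0.8, 0, 18, 0.001, 0.004, 0, -0.2], [-0.8, 0, 18, 0.001, 0.002, 0, -0.2], [0, 0, 9, 0, 0, 0, -0.2], [0, 0, 4, 0, 0, 0, -0.2], [0, 0, 0, 0, 0, 0, -0.2]])

```text
t: 10.72
tcp_pos: [0.4504, 0.0518, 0.0156]
tool_rot: [0.235, 0.972, 0.001, 0.003]
force: [-0.2, -0.3, 0.1]
finger_gap: 0.754
```

Run:
```python
from h import *
s=st(); plan([.445,.053,.004],down(63),1)
```

```text
t 10.72 tcp [0.4504 0.0518 0.0156] x [-0.889  0.457 -0.006] y [0.457 0.889 0.004] z [ 0.007  0.001 -1.   ] phi 62.8
 q [-0.134  0.718  2.016  0.004  0.401 -1.234] F [-0.22 -0.27  0.09] gap 0.754
[5.4, -1.5, 11.6, 0.004, 0.006, -0.004]
```

Request:
servo_tool(motion=[[2, -0.5, 4, 0.002, 0.003, 0, -0.2], [1, 0, 4, 0.002, 0.003, 0, -0.2], [0, 0, 3, 0, 0, 0, -0.2], [0, 0, 2, 0, 0, 0, -0.2]])

```text
t: 11.05
tcp_pos: [0.4492, 0.0527, 0.0044]
tool_rot: [0.235, 0.972, 0.0, 0.002]
force: [0.2, -0.5, -0.7]
finger_gap: 0.753
```

Run:
```python
from h import *
s=st()
```

```text
t 11.05 tcp [0.4492 0.0527 0.0044] x [-0.889  0.457 -0.004] y [0.457 0.889 0.001] z [ 0.004 -0.001 -1.   ] phi 62.8
 q [-1.310e-01  7.430e-01  2.018e+00 -1.000e-03  3.750e-01 -1.226e+00] F [ 0.22 -0.54 -0.66] gap 0.753
```

Request:
servo_tool(motion=[[0, 0, 2.5, 0.001, 0.002, 0, -0.2], [0, 0, 2.5, 0, 0, 0, -0.2], [0, 0, 2, 0, 0, 0, -0.2]])

```text
t: 11.3
tcp_pos: [0.4497, 0.0528, -0.0013]
tool_rot: [0.235, 0.972, -0.0, 0.002]
force: [-4.5, -2.2, 40.9]
finger_gap: 0.748
```

Run:
```python
from h import *
s=st(); snap('wrist','wrist12.png'); snap('scene','scene12.png')
c=cv2.imread('pics/scene12.png')[130:270,240:440]; cv2.imwrite('pics/cs12.png',cv2.resize(c,None,fx=4,fy=4,interpolation=cv2.INTER_CUBIC)); st()
```

```text
t 11.3 tcp [ 0.4497  0.0528 -0.0013] x [-0.889  0.457 -0.004] y [0.457 0.889 0.001] z [ 0.004 -0.001 -1.   ] phi 62.8
 q [-1.300e-01  7.560e-01  2.018e+00 -2.000e-03  3.630e-01 -1.225e+00] F [-4.45 -2.19 40.91] gap 0.748
t 11.4 tcp [ 0.4497  0.0528 -0.001 ] x [-0.89   0.457 -0.005] y [0.457 0.89  0.001] z [ 0.005 -0.001 -1.   ] phi 62.8
 q [-1.300e-01  7.560e-01  2.018e+00 -2.000e-03  3.630e-01 -1.225e+00] F [-2.41 -0.43 14.13] gap 0.755
```

View pics/cs12.png

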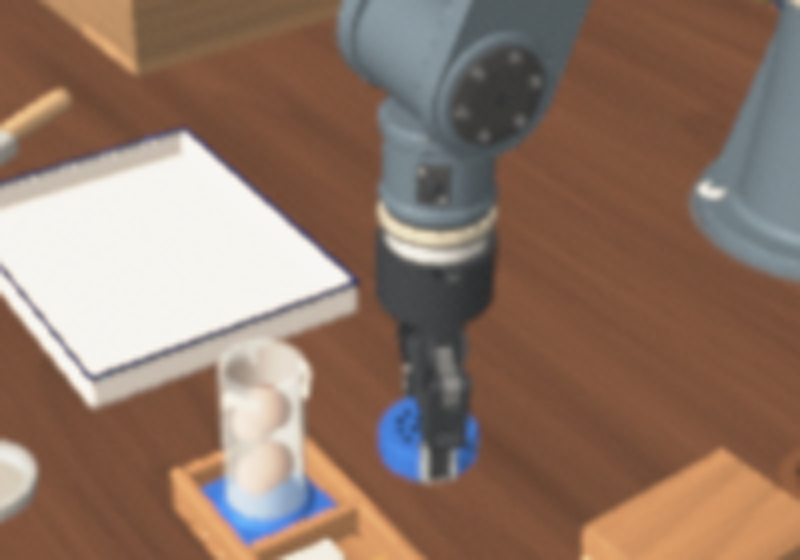

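Cap is on the counter. Opening, then rising straight.

Request:
servo_tool(motion=[[0, 0, -1, 0, 0, 0, 0.7], [0, 0, 0, 0, 0, 0, 1], [0, 0, 0, 0, 0, 0, 1], [0, 0, -10, 0, 0, 0, 1], [0, 0, -20, 0, 0, 0, 1], [0, 0, -30, 0, 0, 0, 1], [0, 0, -35, 0, 0, 0, 1], [0, 0, -35, 0, 0, 0, 1], [0, 0, -35, 0, 0, 0, 1], [0, 0, -20, 0, 0, 0, 1], [0, 0, 0, 0, 0, 0, 1]])

```text
t: 12.32
tcp_pos: [0.4472, 0.0531, 0.1946]
tool_rot: [0.235, 0.972, -0.0, -0.0]
force: [0.3, -0.6, -0.0]
finger_gap: 1.001
```

Run:
```python
from h import *
s=st(); snap('wrist','wrist13.png'); snap('scene','scene13.png'); snap('top','top13.png')
c=cv2.imread('pics/scene13.png')[130:270,240:440]; cv2.imwrite('pics/cs13.png',cv2.resize(c,None,fx=4,fy=4,interpolation=cv2.INTER_CUBIC)); st()
```

```text
t 12.32 tcp [0.4472 0.0531 0.1946] x [-0.889  0.457  0.001] y [ 0.457  0.889 -0.001] z [-0.001 -0.    -1.   ] phi 62.8
 q [-1.310e-01  3.530e-01  1.896e+00 -1.000e-03  8.930e-01 -1.226e+00] F [ 0.33 -0.55 -0.04] gap 1.001
t 12.47 tcp [0.4444 0.0533 0.1903] x [-0.889  0.457  0.009] y [ 0.457  0.889 -0.004] z [-0.01   0.001 -1.   ] phi 62.8
 q [-1.310e-01  3.600e-01  1.901e+00 -1.000e-03  8.900e-01 -1.226e+00] F [ 0.25 -0.24  0.88] gap 0.998
```

View pics/cs13.png

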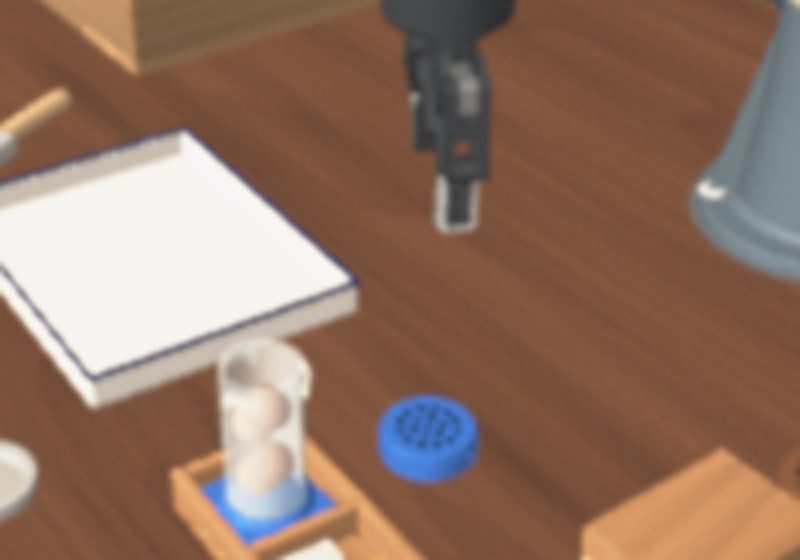

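View pics/wrist13.png

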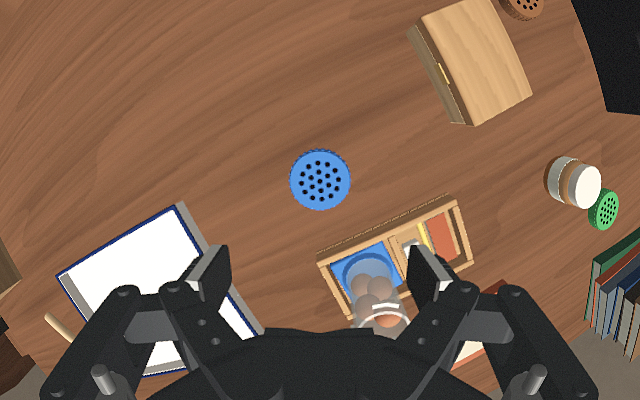

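Cap lies flat at about (0.449, 0.053); canister open and upright in the pocket. Fitting the arm kinematics from the logged states to plan the side grasp (tool horizontal, pointing +y).

```bash
cat > kin.py <<'E'
from h import *
from scipy.optimize import least_squares
D=[([1.14147,.52825,1.43362,0,1.18137,-.1785],[.15487,.60495,.23056]),
([.518,.667,1.597,0,.87,.319],[.461,.3907,.1016]),
([.516,.527,1.52,0,1.094,.318],[.46,.3887,.205]),
([-.102,.631,1.656,-.002,.853,-.077],[.5763,.0522,.1091]),
([-.102,.541,1.609,0,.989,-1.2],[.5772,.0526,.1718]),
([-.131,.524,2.004,.001,.6,-1.228],[.4411,.0539,.1006]),
([-.13,.756,2.018,-.002,.363,-1.225],[.4497,.0528,-.0013]),
([-.131,.353,1.896,-.001,.893,-1.226],[.4472,.0531,.1946]),
([-.069,.518,1.631,-.017,1.029,-.047],[.552,.069,.1789]),
([-.131,.36,1.901,-.001,.89,-1.226],[.4444,.0533,.1903])]
def ori(q):
    E=Ro.from_euler; return E('z',q[0])*E('y',q[1]+q[2])*E('z',q[3])*E('y',q[4])*E('z',q[5]+np.pi/2)
def fk(q,p,full=False):
    a,e,h,L1,b2,L2,d=p; E=Ro.from_euler
    el=E('z',q[0]).apply([a,e,h]+E('y',q[1]).apply([0,0,L1]))
    F=E('z',q[0])*E('y',q[1]+q[2]); wr=el+F.apply([b2,0,L2])
    R=ori(q); t=wr+R.apply([0,0,d])
    return (el,wr,t,R) if full else t
def res(p):
    r=np.concatenate([fk(q,p)-x for q,x in D])*1000
    return np.r_[r,(p[4])*30,(p[0])*30,(p[6]-.25)*5]
fit=least_squares(res,[0,.11,.35,.4,0,.4,.25]); P=fit.x
W=np.array([[-3.08,3.08],[-.75,2.2],[.22,2.44],[-1.43,4.57],[0,2.65],[-2.85,2.85]])
def ik(pos,R,q0):
    f=lambda q: np.r_[(fk(q,P)-pos)*10,(R.inv()*ori(q)).as_rotvec()*2]
    s=least_squares(f,np.clip(q0,W[:,0]+.01,W[:,1]-.01),bounds=(W[:,0],W[:,1])); return s.x,np.linalg.norm(s.fun)
def side(beta,yaw=0): # beta: angle of tool z below horizontal (deg), tool pointing +y at 0, 90 down, >90 pointing -y. yaw rotates about world z
    b=np.radians(beta); z=np.array([0,np.cos(b),-np.sin(b)]); y=np.array([1.,0,0]); x=np.cross(y,z)
    return Ro.from_euler('z',yaw,degrees=True)*Ro.from_matrix(np.c_[x,y,z])
E
python3 - <<'E'
from kin import *
print(P.round(4),np.abs(fit.fun).max()); 
s=manip.sense(); print(np.abs((Ro.from_quat(s['tool_rot']).inv()*ori(s['q'])).as_rotvec()).max())
q=s['q']
for beta,pos in [(90,[.576,-.10,.25]),(60,[.576,-.10,.2]),(30,[.576,-.1,.15]),(0,[.576,-.1,.09]),(0,[.576,.055,.09]),(0,[.576,.055,.2]),(0,[.5,-.25,.15]),(45,[.5,-.25,.15]),(90,[.5,-.28,.06]),(120,[.5,-.28,.08]),(130,[.5,-.28,.1])]:
    for yaw in (0,):
        q,e=ik(pos,side(beta,yaw),q); el,wr,t,R=fk(q,P,True); print(beta,pos,yaw,q.round(2),round(e,4),'el',el.round(2),'wr',wr.round(2))
E
```

```text
[-3.000e-04  1.111e-01  2.707e-01  5.878e-01  1.137e-01  3.919e-01
  2.932e-01] 3.411043631664017
1.960237527853792e-16
90 [0.576, -0.1, 0.25] 0 [-0.36  0.45  1.52  0.    1.17 -0.36] 0.0 el [0.28 0.01 0.8 ] wr [ 0.58 -0.1   0.54]
60 [0.576, -0.1, 0.2] 0 [-0.58  0.61  1.49  0.44  1.36 -0.75] 0.0 el [ 0.34 -0.09  0.75] wr [ 0.58 -0.25  0.45]
30 [0.576, -0.1, 0.15] 0 [-0.72  0.88  1.43  0.72  1.66 -0.98] 0.0 el [ 0.41 -0.21  0.64] wr [ 0.58 -0.35  0.3 ]
0 [0.576, -0.1, 0.09] 0 [-0.76  1.22  1.3   0.92  1.99 -1.09] 0.0 el [ 0.48 -0.3   0.47] wr [ 0.58 -0.39  0.09]
0 [0.576, 0.055, 0.09] 0 [-0.57  1.18  1.5   1.05  1.81 -1.18] 0.0 el [ 0.52 -0.2   0.49] wr [ 0.58 -0.24  0.09]
0 [0.576, 0.055, 0.2] 0 [-0.57  1.    1.56  1.08  1.87 -1.07] 0.0 el [ 0.47 -0.17  0.59] wr [ 0.58 -0.24  0.2 ]
0 [0.5, -0.25, 0.15] 0 [-0.98  1.15  1.21  0.76  2.19 -1.07] 0.0 el [ 0.39 -0.38  0.51] wr [ 0.5  -0.54  0.15]
45 [0.5, -0.25, 0.15] 0 [-0.91  0.8   1.41  0.45  1.6  -1.05] 0.0 el [ 0.35 -0.26  0.68] wr [ 0.5  -0.46  0.36]
90 [0.5, -0.28, 0.06] 0 [-0.71  0.7   1.69  0.    0.74 -0.71] 0.0 el [ 0.36 -0.16  0.72] wr [ 0.5  -0.28  0.35]
120 [0.5, -0.28, 0.08] 0 [-0.48  0.7   1.84 -0.97  0.57  0.36] 0.0 el [ 0.39 -0.07  0.72] wr [ 0.5  -0.13  0.33]
130 [0.5, -0.28, 0.1] 0 [-0.4   0.71  1.87 -1.25  0.67  0.66] 0.0 el [ 0.4  -0.05  0.72] wr [ 0.5  -0.09  0.32]
```

Run:
```python
from kin import *
rng=np.random.default_rng(0)
def best(pos,R):
    out=[]
    for q3s in (-1.2,0,1.,2.,3.,4.):
        for q6 in (-1.5,0,1.5):
            q,e=ik(pos,R,[ -.3,.7,1.7,q3s,.8,q6])
            if e<1e-3 and not any(np.abs(q-o).max()<.05 for o in out): out.append(q)
    return out
for name,beta,pos in [('grasp20',20,[.576,.055,.085]),('pour145',145,[.5,-.26,.1])]:
    for yaw in range(-180,180,30):
        o=best(pos,side(beta,yaw))
        print(name,yaw,[ (q.round(2).tolist(),fk(q,P,True)[1].round(2).tolist()) for q in o[:3]])
```

```text
grasp20 -180 [([0.35, 1.04, 1.45, -1.09, 1.5, -2.18], [0.58, 0.33, 0.19])]
grasp20 -150 []
grasp20 -120 [([0.23, 1.03, 2.16, 3.88, 1.26, -1.54], [0.34, 0.19, 0.19])]
grasp20 -90 [([-0.19, 1.16, 2.37, 2.96, 1.61, -1.64], [0.3, 0.05, 0.19])]
grasp20 -60 [([-0.57, 1.08, 2.26, 2.11, 1.32, -1.75], [0.34, -0.08, 0.19])]
grasp20 -30 [([-0.63, 0.99, 1.94, 1.39, 1.25, -1.35], [0.44, -0.18, 0.19])]
grasp20 0 [([-0.55, 1.02, 1.58, 0.93, 1.53, -1.11], [0.58, -0.22, 0.19])]
grasp20 30 [([-0.4, 1.1, 1.23, 0.64, 1.88, -1.1], [0.71, -0.18, 0.19])]
grasp20 60 [([-0.24, 1.18, 0.96, 0.33, 2.18, -1.28], [0.81, -0.08, 0.19])]
grasp20 90 [([-0.07, 1.23, 0.83, -0.08, 2.3, -1.65], [0.85, 0.05, 0.19])]
grasp20 120 [([0.1, 1.2, 0.89, -0.49, 2.17, -2.02], [0.81, 0.19, 0.19])]
grasp20 150 [([0.25, 1.13, 1.12, -0.78, 1.87, -2.19], [0.71, 0.29, 0.19])]
pour145 -180 [([-0.94, 0.95, 1.34, 0.51, 1.69, 2.03], [0.5, -0.5, 0.27])]
pour145 -150 [([-0.79, 1.02, 1.12, 0.22, 1.93, 1.8], [0.62, -0.47, 0.27])]
pour145 -120 [([-0.63, 1.06, 1.03, -0.1, 2.01, 1.47], [0.71, -0.38, 0.27])]
pour145 -90 [([-0.48, 1.03, 1.1, -0.41, 1.89, 1.15], [0.74, -0.26, 0.27])]
pour145 -60 [([-0.35, 0.97, 1.29, -0.68, 1.61, 0.94], [0.71, -0.14, 0.27])]
pour145 -30 [([-0.26, 0.88, 1.58, -0.98, 1.25, 0.87], [0.62, -0.05, 0.27])]
pour145 0 []
pour145 30 [([-0.43, 0.82, 2.19, 3.82, 0.86, 1.47], [0.38, -0.05, 0.27])]
pour145 60 [([-0.8, 0.87, 2.35, 2.88, 1.04, 1.55], [0.29, -0.14, 0.27])]
pour145 90 [([-1.09, 0.83, 2.23, 2.0, 0.93, 1.66], [0.26, -0.26, 0.27])]
pour145 120 [([-1.15, 0.81, 1.95, 1.23, 1.04, 2.01], [0.29, -0.38, 0.27])]
pour145 150 [([-1.07, 0.87, 1.63, 0.79, 1.37, 2.12], [0.38, -0.47, 0.27])]
```

The kinematic fit (≤3.4 mm) shows that a side grasp pointing +y, 20° below horizontal, is reachable. So is a pour about a yaw of −45°, mouth ahead-left. Measuring the open canister's axis.

Run:
```python
from kin import *
t=cv2.imread('pics/top13.png')[140:215,260:335]; s=cv2.imread('pics/scene13.png')[205:270,280:345]
a=cv2.resize(t,(500,500),interpolation=cv2.INTER_CUBIC); b=cv2.resize(s,(500,500),interpolation=cv2.INTER_CUBIC)
T=np.load('pics/top13.npz'); S=np.load('pics/scene13.npz')
for d,im,(ox,oy),sc in [(T,a,(260,140),500/75),(S,b,(280,205),500/65)]:
    for z,r,c in [(.126,.0255,(0,0,255)),(.02,.0255,(0,255,0))]:
        pts=[proj(d,[.5763+r*np.cos(x),.0525+r*np.sin(x),z]) for x in np.linspace(0,6.28,40)]
        pts=np.array([((u-ox+.5)*sc,(v-oy+.5)*sc) for u,v in pts],int); cv2.polylines(im,[pts],True,c,1)
cv2.imwrite('pics/ov13.png',np.hstack([a,b])[:,:][:, :1000]) ; cv2.imwrite('pics/ov13.png',cv2.resize(np.hstack([a,b]),(800,400)))
st(); plan([.53,-.10,.26],side(90),11)
```

```text
t 12.47 tcp [0.4444 0.0533 0.1903] x [-0.889  0.457  0.009] y [ 0.457  0.889 -0.004] z [-0.01   0.001 -1.   ] phi 62.8
 q [-1.310e-01  3.600e-01  1.901e+00 -1.000e-03  8.900e-01 -1.226e+00] F [ 0.25 -0.24  0.88] gap 0.998
[-13.2, -8.9, -6.4, -0.001, -0.001, 0.1]
[-14.1, -7.5, -6.4, -0.001, -0.001, 0.1]
[-14.7, -6.1, -6.4, -0.001, -0.001, 0.1]
[-15.3, -4.6, -6.4, -0.001, -0.001, 0.1]
[-15.6, -3.0, -6.4, -0.001, -0.001, 0.1]
[-15.9, -1.4, -6.4, -0.001, -0.001, 0.1]
[-15.9, 0.2, -6.4, -0.001, -0.001, 0.1]
[-15.8, 1.7, -6.4, -0.001, -0.001, 0.1]
[-15.6, 3.3, -6.4, -0.001, -0.001, 0.1]
[-15.2, 4.9, -6.4, -0.001, -0.001, 0.1]
[-14.6, 6.3, -6.4, -0.001, -0.001, 0.1]
```

View pics/ov13.png

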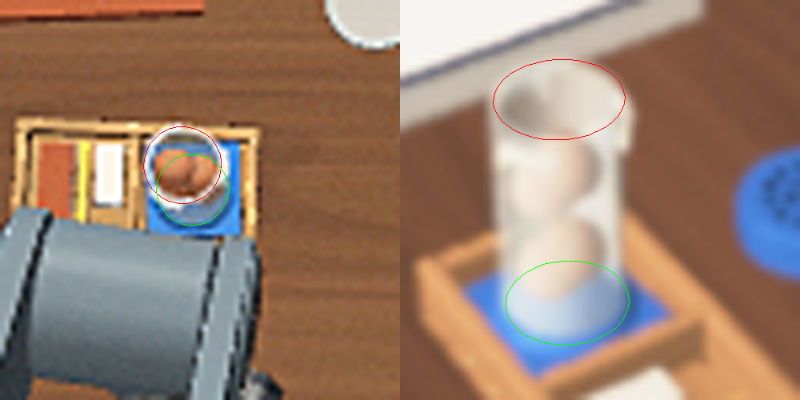

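The overlay of (0.576, 0.0525) matches in both views. Going to the right of the canister.

Request:
servo_tool(motion=[[-13.2, -8.9, -8, 0, 0, 0.1, 1], [-14.1, -7.5, -8, 0, 0, 0.1, 1], [-14.7, -6.1, -8, 0, 0, 0.1, 1], [-15.3, -4.6, -8, 0, 0, 0.1, 1], [-15.6, -3, -8, 0, 0, 0.1, 1], [-15.9, -1.4, -8, 0, 0, 0.1, 1], [-15.9, 0.2, -6, 0, 0, 0.1, 1], [-15.8, 1.7, -6, 0, 0, 0.1, 1], [-15.6, 3.3, -6, 0, 0, 0.1, 1], [-15.2, 4.9, -6, 0, 0, 0.1, 1], [-14.6, 6.3, -6, 0, 0, 0.1, 1], [0, 0, 0, 0, 0, 0, 1]])

```text
t: 13.47
tcp_pos: [0.5142, -0.1048, 0.2392]
tool_rot: [0.727, 0.686, -0.02, -0.032]
force: [1.1, -0.6, -0.0]
finger_gap: 1.002
```

Run:
```python
from kin import *
s=st(); q=s['q']; plan([.577,-.03,.20],side(20),14)
for b in (90,70,45,20):
    pos=np.array([.53,-.10,.26])+(90-b)/70*np.array([.047,.07,-.06]); q,e=ik(pos,side(b),q); print(b,pos.round(3),q.round(2),e.round(4),fk(q,P,True)[1].round(2))
```

```text
t 13.47 tcp [ 0.5142 -0.1048  0.2392] x [0.059 0.998 0.015] y [ 0.996 -0.057 -0.073] z [-0.072  0.019 -0.997] phi -3.3
 q [-0.408  0.414  1.621 -0.012  1.18  -0.345] F [ 1.14 -0.56 -0.03] gap 1.002
[5.6, 4.4, 2.6, -0.002, 0.086, -0.007]
[5.3, 4.4, 3.0, -0.002, 0.086, -0.007]
[5.0, 4.4, 3.5, -0.002, 0.086, -0.007]
[4.6, 4.5, 3.9, -0.002, 0.086, -0.007]
[4.2, 4.5, 4.3, -0.002, 0.086, -0.007]
[3.8, 4.5, 4.7, -0.002, 0.086, -0.007]
[3.4, 4.5, 5.0, -0.002, 0.086, -0.007]
[2.9, 4.5, 5.3, -0.002, 0.086, -0.007]
[2.4, 4.5, 5.5, -0.002, 0.086, -0.007]
[1.9, 4.5, 5.7, -0.002, 0.086, -0.007]
[1.4, 4.5, 5.8, -0.002, 0.086, -0.007]
[0.8, 4.5, 5.9, -0.002, 0.086, -0.007]
[0.3, 4.5, 6.0, -0.002, 0.086, -0.007]
[-0.3, 4.5, 6.0, -0.002, 0.086, -0.007]
90 [ 0.53 -0.1   0.26] [-0.39  0.38  1.61  0.    1.15 -0.39] 0.0 [ 0.53 -0.1   0.55]
70 [ 0.543 -0.08   0.243] [-0.52  0.46  1.57  0.31  1.3  -0.63] 0.0 [ 0.54 -0.18  0.52]
45 [ 0.56  -0.055  0.221] [-0.62  0.64  1.53  0.62  1.51 -0.83] 0.0 [ 0.56 -0.26  0.43]
20 [ 0.577 -0.03   0.2  ] [-0.66  0.86  1.49  0.86  1.74 -0.96] 0.0 [ 0.58 -0.31  0.3 ]
```

Request:
servo_tool(motion=[[5.6, 4.4, 2.6, -0.002, 0.086, -0.007, 1], [5.3, 4.4, 3, -0.002, 0.086, -0.007, 1], [5, 4.4, 3.5, -0.002, 0.086, -0.007, 1], [4.6, 4.5, 3.9, -0.002, 0.086, -0.007, 1], [4.2, 4.5, 4.3, -0.002, 0.086, -0.007, 1], [3.8, 4.5, 4.7, -0.002, 0.086, -0.007, 1], [3.4, 4.5, 5, -0.002, 0.086, -0.007, 1], [2.9, 4.5, 5.3, -0.002, 0.086, -0.007, 1], [2.4, 4.5, 5.5, -0.002, 0.086, -0.007, 1], [1.9, 4.5, 5.7, -0.002, 0.086, -0.007, 1], [1.4, 4.5, 5.8, -0.002, 0.086, -0.007, 1], [0.8, 4.5, 5.9, -0.002, 0.086, -0.007, 1]])

```text
t: 14.47
tcp_pos: [0.556, -0.0218, 0.1886]
tool_rot: [0.597, 0.598, 0.364, -0.392]
force: [-0.1, 0.6, 0.1]
finger_gap: 1.0
```

Run:
```python
from kin import *
s=st(); print(fk(s['q'],P)); plan([.577,-.03,.17],side(20),5)
```

```text
t 14.47 tcp [ 0.556  -0.0218  0.1886] x [0.02  0.43  0.903] y [ 0.999  0.023 -0.033] z [-0.034  0.903 -0.429] phi 1.3
 q [-0.648  0.823  1.536  0.779  1.67  -0.955] F [-0.13  0.63  0.12] gap 1.0
[ 0.55610824 -0.02487796  0.18663102]
[-4.0, 4.3, -0.0, -0.007, 0.019, -0.004]
[-4.0, 4.3, -0.1, -0.007, 0.019, -0.004]
[-4.0, 4.2, -0.1, -0.007, 0.019, -0.004]
[-4.0, 4.2, -0.2, -0.007, 0.019, -0.004]
[-4.0, 4.2, -0.2, -0.007, 0.019, -0.004]
```

Run:
```python
from kin import *
plan([.577,-.035,.117],side(20),6)
```

```text
[-11.7, 3.8, 3.0, -0.006, 0.016, -0.004]
[-11.7, 3.8, 2.9, -0.006, 0.016, -0.004]
[-11.8, 3.7, 2.7, -0.006, 0.016, -0.004]
[-11.8, 3.7, 2.5, -0.006, 0.016, -0.004]
[-11.9, 3.6, 2.4, -0.006, 0.016, -0.004]
[-11.9, 3.5, 2.2, -0.006, 0.016, -0.004]
```

Request:
servo_tool(motion=[[-11.7, 4, 3, -0.006, 0.016, -0.004, 1], [-11.7, 4, 3, -0.006, 0.016, -0.004, 1], [-11.7, 4, 2.7, -0.006, 0.016, -0.004, 1], [-11.7, 4, 2.5, -0.006, 0.016, -0.004, 1], [-11.7, 3.6, 2.5, -0.006, 0.016, -0.004, 1], [-11, 3.5, 2, -0.006, 0.016, -0.004, 1], [0, 0, 0, 0, 0, 0, 1]])

```text
t: 15.05
tcp_pos: [0.5692, -0.0239, 0.0996]
tool_rot: [0.576, 0.569, 0.409, -0.42]
force: [0.0, 0.2, -1.0]
finger_gap: 1.001
```

Run:
```python
from kin import *
s=st(); snap('wrist','wrist15.png'); snap('scene','scene15.png'); plan([.577,-.035,.117],side(20),1)
c=cv2.imread('pics/scene15.png')[130:270,220:400]; cv2.imwrite('pics/cs15.png',cv2.resize(c,None,fx=4,fy=4,interpolation=cv2.INTER_CUBIC))
```

```text
t 15.05 tcp [ 0.5692 -0.0239  0.0996] x [0.017 0.312 0.95 ] y [ 1.     0.001 -0.018] z [-0.007  0.95  -0.312] phi 0.1
 q [-0.664  1.029  1.493  0.844  1.66  -1.078] F [ 0.03  0.16 -1.  ] gap 1.001
[10.8, 7.3, -15.4, -0.008, -0.032, -0.015]
```

View pics/wrist15.png

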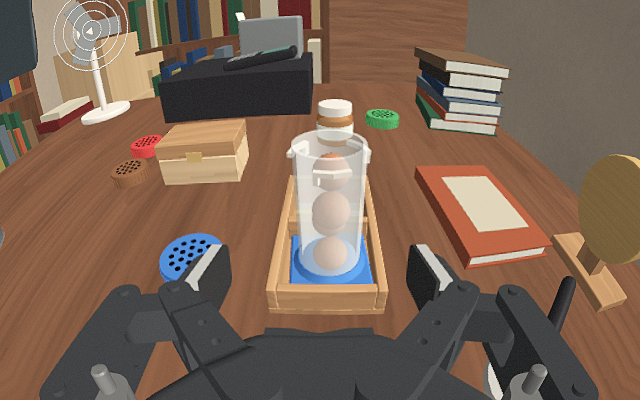

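View pics/cs15.png

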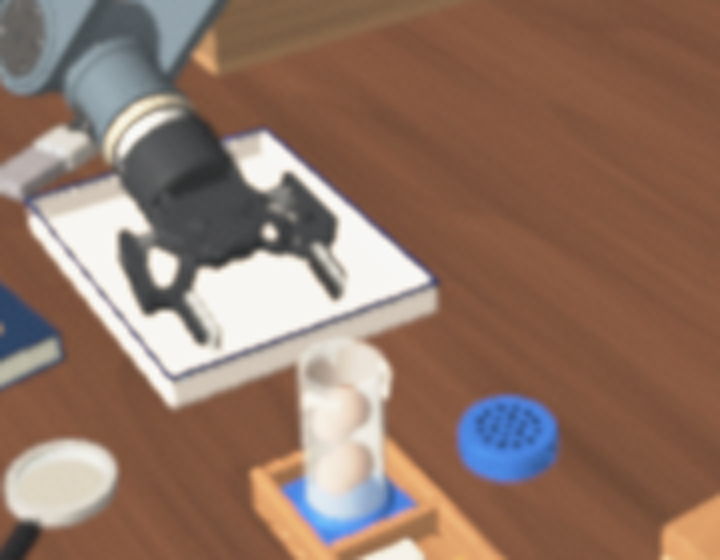

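Request:
servo_tool(motion=[[11, 7.5, -13, -0.008, -0.032, -0.015, 1], [3, 1, -3, 0, 0, 0, 1], [0, 0, 0, 0, 0, 0, 1]])

```text
t: 15.4
tcp_pos: [0.5767, -0.0324, 0.1209]
tool_rot: [0.579, 0.579, 0.405, -0.407]
force: [0.5, -0.2, 0.2]
finger_gap: 1.0
```

Run:
```python
from kin import *
s=st(); plan([.577,.072,.08],side(20),9)
```

```text
t 15.4 tcp [ 0.5767 -0.0324  0.1209] x [0.001 0.34  0.94 ] y [ 1.     0.002 -0.002] z [-0.003  0.94  -0.34 ] phi 0.1
 q [-0.665  0.986  1.479  0.836  1.67  -1.051] F [ 0.51 -0.2   0.23] gap 1.0
[-0.3, 0.1, 12.5, -0.0, -0.0, -0.0]
[-0.3, 0.1, 12.5, -0.0, -0.0, -0.0]
[-0.3, 0.1, 12.5, -0.0, -0.0, -0.0]
[-0.3, 0.1, 12.5, -0.0, -0.0, -0.0]
[-0.3, 0.1, 12.5, -0.0, -0.0, -0.0]
[-0.3, 0.0, 12.5, -0.0, -0.0, -0.0]
[-0.3, 0.0, 12.5, -0.0, -0.0, -0.0]
[-0.3, 0.0, 12.5, -0.0, -0.0, -0.0]
[-0.3, 0.0, 12.5, -0.0, -0.0, -0.0]
```

Request:
servo_tool(motion=[[0, 0, 10, 0, 0, 0, 1], [0, 0, 11, 0, 0, 0, 1], [0, 0, 11, 0, 0, 0, 1], [0, 0, 11, 0, 0, 0, 1], [0, 0, 8, 0, 0, 0, 1]])

```text
t: 15.82
tcp_pos: [0.5758, 0.02, 0.1032]
tool_rot: [0.579, 0.579, 0.405, -0.406]
force: [0.7, 0.3, 0.3]
finger_gap: 1.001
```

Run:
```python
from kin import *
s=st(); plan([.577,.072,.08],side(20),5); snap('wrist','wrist16.png')
```

```text
t 15.82 tcp [0.5758 0.02   0.1032] x [0.    0.341 0.94 ] y [ 1.     0.002 -0.001] z [-0.002  0.94  -0.341] phi 0.1
 q [-0.599  1.     1.541  0.888  1.59  -1.085] F [0.71 0.28 0.34] gap 1.001
[-0.8, 0.3, 11.4, -0.0, -0.0, -0.0]
[-0.8, 0.3, 11.4, -0.0, -0.0, -0.0]
[-0.8, 0.2, 11.4, -0.0, -0.0, -0.0]
[-0.8, 0.2, 11.4, -0.0, -0.0, -0.0]
[-0.8, 0.2, 11.4, -0.0, -0.0, -0.0]
```

View pics/wrist16.png

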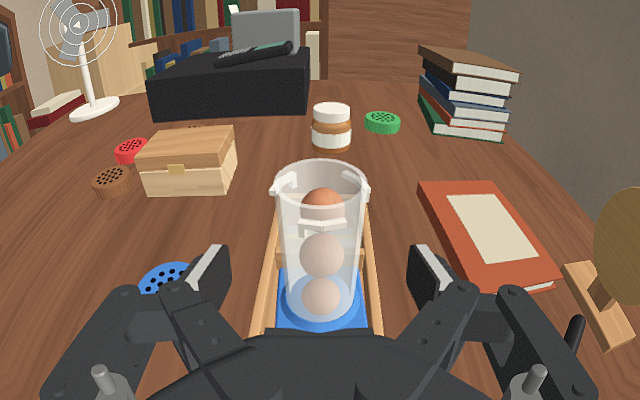

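Request:
servo_tool(motion=[[-0.8, 0.3, 11, 0, 0, 0, 1], [-0.8, 0.3, 11, 0, 0, 0, 1], [-0.8, 0.2, 11, 0, 0, 0, 1], [-0.8, 0.2, 11, 0, 0, 0, 1], [-0.8, 0.2, 9, 0, 0, 0, 1], [0, 0, 0, 0, 0, 0, 1]])

```text
t: 16.37
tcp_pos: [0.575, 0.0773, 0.0777]
tool_rot: [0.578, 0.579, 0.404, -0.409]
force: [-0.6, 0.5, 0.4]
finger_gap: 1.0
```

Run:
```python
from kin import *
s=st(); plan([.577,.072,.08],side(20),1); snap('wrist','wrist17.png'); snap('scene','scene17.png')
c=cv2.imread('pics/scene17.png')[150:290,220:400]; cv2.imwrite('pics/cs17.png',cv2.resize(c,None,fx=4,fy=4,interpolation=cv2.INTER_CUBIC))
```

```text
t 16.37 tcp [0.575  0.0773 0.0777] x [0.003 0.339 0.941] y [ 1.     0.006 -0.006] z [-0.007  0.941 -0.339] phi 0.3
 q [-0.519  1.034  1.587  0.952  1.512 -1.12 ] F [-0.61  0.47  0.36] gap 1.0
[0.4, 2.0, -5.8, -0.007, -0.003, -0.003]
```

View pics/wrist17.png

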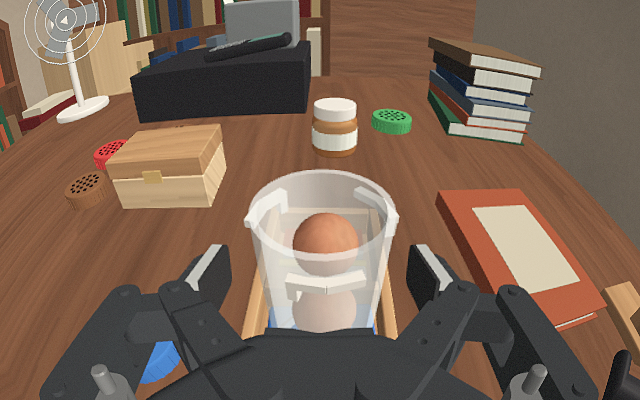

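View pics/cs17.png

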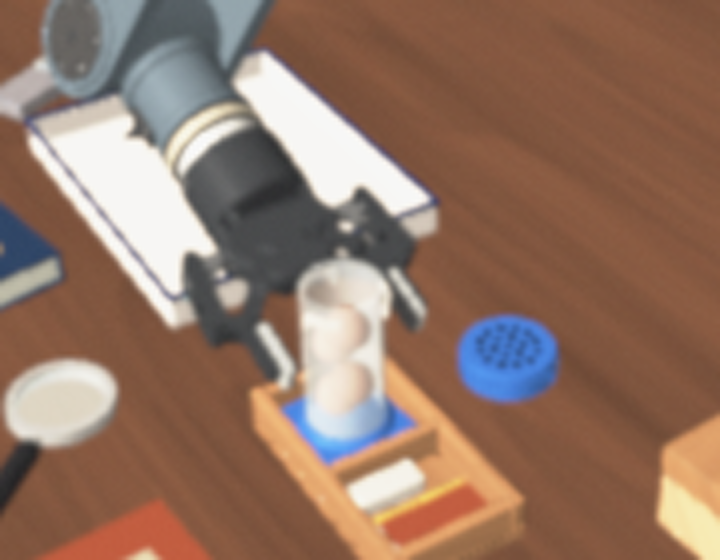

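Canister is between the pads. Closing.

Request:
servo_tool(motion=[[0, 1.5, -3, -0.005, 0, 0, 0.6], [0, 0, 0, 0, 0, 0, 0.3], [0, 0, 0, 0, 0, 0, 0], [0, 0, 0, 0, 0, 0, -0.2], [0, 0, 0, 0, 0, 0, -0.2], [0, 0, 0, 0, 0, 0, -0.2], [0, 0, 0, 0, 0, 0, -0.2]], grip_force=40)

```text
t: 17.05
tcp_pos: [0.578, 0.0699, 0.0797]
tool_rot: [0.58, 0.578, 0.406, -0.405]
force: [-0.2, 0.9, -1.0]
finger_gap: 0.585
```

Run:
```python
from kin import *
s=st();
```

```text
t 17.05 tcp [0.578  0.0699 0.0797] x [0.001 0.342 0.94 ] y [ 1.    -0.003 -0.   ] z [ 0.003  0.94  -0.342] phi -0.2
 q [-0.529  1.03   1.581  0.951  1.515 -1.118] F [-0.22  0.88 -1.  ] gap 0.585
```

Gripped at 49.7 mm. Lifting straight up.

Request:
servo_tool(motion=[[4, 0, -1.5, 0, 0, 0, -0.2], [8, 0, -3, 0, 0, 0, -0.2], [12, 0, -4.4, 0, 0, 0, -0.2], [14, 0, -5, 0, 0, 0, -0.2], [14, 0, -5, 0, 0, 0, -0.2], [14, 0, -5, 0, 0, 0, -0.2], [14, 0, -5, 0, 0, 0, -0.2], [14, 0, -5, 0, 0, 0, -0.2], [8, 0, -3, 0, 0, 0, -0.2], [0, 0, 0, 0, 0, 0, -0.2]], grip_force=50)

```text
t: 17.88
tcp_pos: [0.5789, 0.0694, 0.1989]
tool_rot: [0.581, 0.58, 0.406, -0.402]
force: [-0.1, -0.5, -1.6]
finger_gap: 0.582
```

Run:
```python
from kin import *
s=st(); snap('scene','scene18.png'); snap('wrist','wrist18.png')
c=cv2.imread('pics/scene18.png')[100:260,200:400]; cv2.imwrite('pics/cs18.png',cv2.resize(c,None,fx=4,fy=3.75,interpolation=cv2.INTER_CUBIC))
# path toward tray: canister centre offset in tool frame
q=s['q']
for b,pos,yaw in [(20,[.57,.0,.19],0),(45,[.53,-.13,.19],0),(60,[.5,-.22,.18],-20),(75,[.48,-.27,.17],-45),(95,[.48,-.28,.13],-45),(110,[.48,-.28,.1],-45),(130,[.48,-.28,.1],-45),(145,[.48,-.28,.1],-45)]:
    q,e=ik(pos,side(b,yaw),q); print(b,pos,q.round(2),round(e,4),fk(q,P,True)[1].round(2))
```

```text
t 17.88 tcp [0.5789 0.0694 0.1989] x [-0.002  0.347  0.938] y [ 1.    -0.005  0.004] z [ 0.006  0.938 -0.347] phi -0.3
 q [-0.529  0.827  1.599  0.95   1.616 -0.97 ] F [-0.13 -0.51 -1.6 ] gap 0.582
20 [0.57, 0.0, 0.19] [-0.63  0.85  1.55  0.87  1.69 -0.99] 0.0 [ 0.57 -0.28  0.29]
45 [0.53, -0.13, 0.19] [-0.74  0.69  1.53  0.55  1.53 -0.94] 0.0 [ 0.53 -0.34  0.4 ]
60 [0.5, -0.22, 0.18] [-0.87  0.58  1.64  0.48  1.23 -0.75] 0.0 [ 0.45 -0.36  0.43]
75 [0.48, -0.27, 0.17] [-0.86  0.51  1.73  0.32  0.95 -0.27] 0.0 [ 0.43 -0.32  0.45]
95 [0.48, -0.28, 0.13] [-0.68  0.58  1.68 -0.11  0.89  0.17] 0.0 [ 0.5  -0.26  0.42]
110 [0.48, -0.28, 0.1] [-0.55  0.68  1.64 -0.42  0.95  0.5 ] 0.0 [ 0.55 -0.21  0.38]
130 [0.48, -0.28, 0.1] [-0.41  0.8   1.55 -0.7   1.19  0.77] 0.0 [ 0.61 -0.15  0.32]
145 [0.48, -0.28, 0.1] [-0.34  0.91  1.48 -0.85  1.4   0.89] 0.0 [ 0.65 -0.11  0.27]
```

View pics/cs18.png

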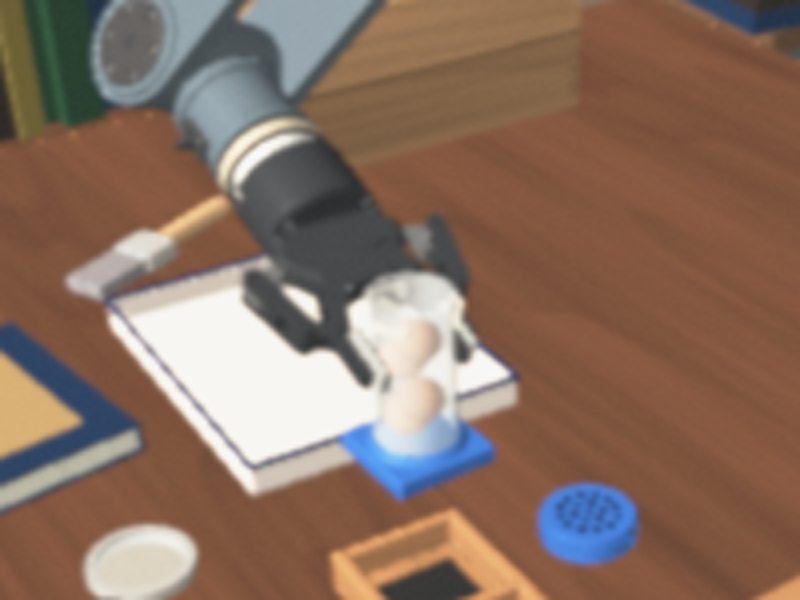

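```bash
cat >> kin.py <<'E'
def tcp_for(center,beta,yaw):
    R=side(beta,yaw); c=R.apply([.94,0,-.342]); return np.asarray(center)+.021*c+R.apply([0,0,.02]),R
def cpos():
    s=manip.sense(); R=Ro.from_quat(s['tool_rot']); c=R.apply([.94,0,-.342]); g=s['tcp_pos']-R.apply([0,0,.02])
    print('center',(g-.021*c).round(4),'mouth',(g+.039*c).round(4),'axis',c.round(3),'elev',np.degrees(np.arcsin(c[2])).round(1))
E
python3 - <<'E'
from kin import *
cpos(); plan(*tcp_for([.53,-.12,.18],40,0),11)
E
```

```text
center [0.5784 0.0506 0.183 ] mouth [0.5783 0.0509 0.243 ] axis [-0.002  0.006  1.   ] elev nan
[-6.1, -4.3, -13.9, 0.0, -0.031, -0.0]
[-6.6, -4.3, -13.7, 0.0, -0.031, -0.0]
[-7.0, -4.4, -13.5, 0.0, -0.031, -0.0]
[-7.4, -4.4, -13.3, 0.0, -0.031, -0.0]
[-7.8, -4.4, -13.1, 0.0, -0.031, -0.0]
[-8.2, -4.4, -12.8, 0.0, -0.031, -0.0]
[-8.6, -4.4, -12.5, 0.0, -0.031, -0.0]
[-9.0, -4.4, -12.3, 0.0, -0.031, -0.0]
[-9.4, -4.4, -12.0, 0.0, -0.031, -0.0]
[-9.8, -4.4, -11.7, 0.0, -0.031, -0.0]
[-10.1, -4.4, -11.4, 0.0, -0.031, -0.0]kin.py:36: RuntimeWarning: invalid value encountered in arcsin
  print('center',(g-.021*c).round(4),'mouth',(g+.039*c).round(4),'axis',c.round(3),'elev',np.degrees(np.arcsin(c[2])).round(1))
```

Request:
servo_tool(motion=[[-3, -2, -7, 0, -0.015, 0, -0.2], [-6, -4.3, -13.8, 0, -0.031, 0, -0.2], [-6.5, -4.4, -13.5, 0, -0.031, 0, -0.2], [-7, -4.4, -13.3, 0, -0.031, 0, -0.2], [-7.4, -4.4, -13.1, 0, -0.031, 0, -0.2], [-7.8, -4.4, -12.8, 0, -0.031, 0, -0.2], [-8.2, -4.4, -12.5, 0, -0.031, 0, -0.2], [-8.6, -4.4, -12.3, 0, -0.031, 0, -0.2], [-9, -4.4, -12, 0, -0.031, 0, -0.2], [-9.4, -4.4, -11.7, 0, -0.031, 0, -0.2], [-9.4, -4.4, -11.4, 0, -0.031, 0, -0.2]])

```text
t: 18.9
tcp_pos: [0.5238, -0.0956, 0.1786]
tool_rot: [0.644, 0.636, 0.295, -0.307]
force: [-0.3, -0.0, -2.0]
finger_gap: 0.587
```

Run:
```python
from kin import *
st();cpos(); plan(*tcp_for([.475,-.28,.17],75,-45),12)
```

```text
t 18.9 tcp [ 0.5238 -0.0956  0.1786] x [0.017 0.638 0.77 ] y [ 1.    -0.002 -0.021] z [-0.012  0.77  -0.637] phi -0.1
 q [-0.732  0.728  1.568  0.601  1.539 -0.962] F [-0.27 -0.01 -2.02] gap 0.587
center [ 0.5236 -0.118   0.1716] mouth [ 0.5248 -0.0979  0.2281] axis [0.02  0.336 0.942] elev 70.4
[-10.0, -2.7, -9.9, -0.037, -0.048, 0.055]
[-10.6, -1.8, -9.5, -0.037, -0.048, 0.055]
[-11.1, -0.8, -9.1, -0.037, -0.048, 0.055]
[-11.6, 0.1, -8.5, -0.037, -0.048, 0.055]
[-11.9, 1.1, -7.9, -0.037, -0.048, 0.055]
[-12.2, 2.0, -7.3, -0.037, -0.048, 0.055]
[-12.4, 3.0, -6.6, -0.037, -0.048, 0.055]
[-12.5, 3.9, -5.9, -0.037, -0.048, 0.055]
[-12.6, 4.8, -5.1, -0.037, -0.048, 0.055]
[-12.5, 5.6, -4.3, -0.037, -0.048, 0.055]
[-12.4, 6.5, -3.5, -0.037, -0.048, 0.055]
[-12.1, 7.3, -2.7, -0.037, -0.048, 0.055]
```

Request:
servo_tool(motion=[[-9.5, -2.7, -10.5, -0.037, -0.048, 0.055, -0.2], [-10, -1.8, -10, -0.037, -0.048, 0.055, -0.2], [-10.5, -0.8, -9.6, -0.037, -0.048, 0.055, -0.2], [-11, 0.1, -9, -0.037, -0.048, 0.055, -0.2], [-11.5, 1.1, -8.5, -0.037, -0.048, 0.055, -0.2], [-12, 2, -8, -0.037, -0.048, 0.055, -0.2], [-12.2, 3, -7.2, -0.037, -0.048, 0.055, -0.2], [-12.3, 3.9, -6.5, -0.037, -0.048, 0.055, -0.2], [-12.4, 4.8, -5.7, -0.037, -0.048, 0.055, -0.2], [-12.4, 5.6, -5, -0.037, -0.048, 0.055, -0.2], [-12.3, 6.5, -4, -0.037, -0.048, 0.055, -0.2], [-12, 7.3, -3.2, -0.037, -0.048, 0.055, -0.2]])

```text
t: 19.9
tcp_pos: [0.4754, -0.2761, 0.1608]
tool_rot: [0.927, 0.358, 0.104, -0.05]
force: [0.3, 0.2, -1.4]
finger_gap: 0.583
```

Run:
```python
from kin import *
st();cpos(); plan(*tcp_for([.475,-.28,.12],95,-45),7); snap('scene','scene19.png'); snap('wrist','wrist19.png')
c=cv2.imread('pics/scene19.png')[100:260,200:400]; cv2.imwrite('pics/cs19.png',cv2.resize(c,None,fx=4,fy=3.75,interpolation=cv2.INTER_CUBIC))
```

```text
t 19.9 tcp [ 0.4754 -0.2761  0.1608] x [0.722 0.653 0.229] y [ 0.674 -0.739 -0.019] z [ 0.157  0.168 -0.973] phi -47.6
 q [-0.857  0.522  1.725  0.287  0.939 -0.199] F [ 0.3   0.16 -1.42] gap 0.583
center [ 0.4592 -0.2911  0.1688] mouth [ 0.4967 -0.2577  0.2016] axis [0.625 0.556 0.548] elev 33.2
[0.4, 0.4, 8.2, -0.002, -0.045, -0.007]
[0.7, 0.4, 8.2, -0.002, -0.045, -0.007]
[1.1, 0.4, 8.1, -0.002, -0.045, -0.007]
[1.5, 0.4, 8.1, -0.002, -0.045, -0.007]
[1.8, 0.4, 8.0, -0.002, -0.045, -0.007]
[2.2, 0.4, 7.9, -0.002, -0.045, -0.007]
[2.5, 0.3, 7.8, -0.002, -0.045, -0.007]
```

View pics/cs19.png

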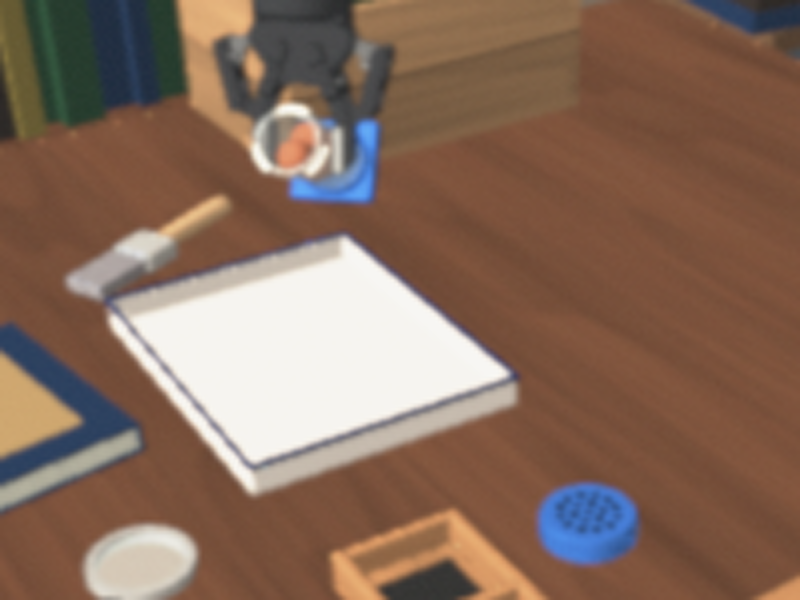

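View pics/wrist19.png

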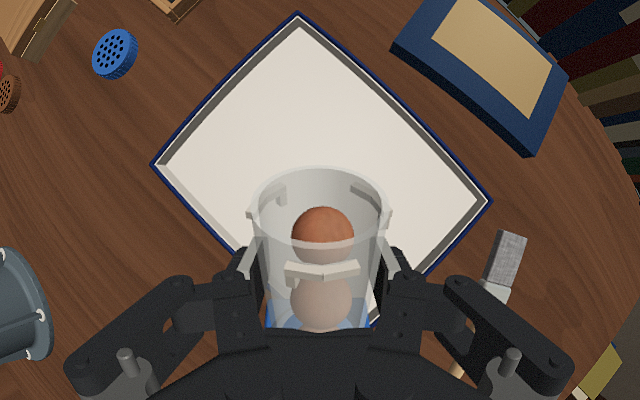

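Run:
```python
from kin import *
plan(*tcp_for([.47,-.283,.085],103,-45),10)
```

```text
[-1.5, 0.3, 9.2, -0.002, -0.046, -0.004]
[-1.0, 0.2, 9.3, -0.002, -0.046, -0.004]
[-0.6, 0.2, 9.3, -0.002, -0.046, -0.004]
[-0.2, 0.2, 9.3, -0.002, -0.046, -0.004]
[0.2, 0.2, 9.3, -0.002, -0.046, -0.004]
[0.7, 0.2, 9.3, -0.002, -0.046, -0.004]
[1.1, 0.1, 9.3, -0.002, -0.046, -0.004]
[1.5, 0.1, 9.2, -0.002, -0.046, -0.004]
[1.9, 0.1, 9.1, -0.002, -0.046, -0.004]
[2.4, 0.1, 9.0, -0.002, -0.046, -0.004]
```

Request:
servo_tool(motion=[[-0.7, 0.2, 4, -0.002, -0.03, -0.004, -0.2], [-0.7, 0.2, 8, -0.002, -0.046, -0.004, -0.2], [-0.4, 0.2, 8, -0.002, -0.046, -0.004, -0.2], [-0.2, 0.2, 8, -0.002, -0.046, -0.004, -0.2], [0.2, 0.2, 8, -0.002, -0.046, -0.004, -0.2], [0.7, 0.2, 8, -0.002, -0.046, -0.004, -0.2], [1.1, 0.1, 8, -0.002, -0.046, -0.004, -0.2], [1.5, 0.1, 8, -0.002, -0.046, -0.004, -0.2], [1.9, 0.1, 8, -0.002, -0.04, -0.004, -0.2], [2.4, 0.1, 6, -0.002, -0.04, -0.004, -0.2]])

```text
t: 20.83
tcp_pos: [0.4751, -0.2648, 0.0774]
tool_rot: [0.918, 0.383, -0.101, 0.025]
force: [-0.4, 0.3, -1.5]
finger_gap: 0.585
```

Run:
```python
from kin import *
st();cpos(); plan(*tcp_for([.47,-.283,.075],118,-45),8)
```

```text
t 20.83 tcp [ 0.4751 -0.2648  0.0774] x [ 0.686  0.698 -0.205] y [ 0.708 -0.705 -0.032] z [-0.167 -0.123 -0.978] phi -44.9
 q [-0.606  0.686  1.691 -0.264  0.851  0.357] F [-0.37  0.35 -1.51] gap 0.585
center [ 0.4637 -0.277   0.094 ] mouth [ 0.5059 -0.2351  0.1025] axis [0.702 0.699 0.142] elev 8.2
[-0.0, 1.2, 2.9, -0.004, -0.035, 0.002]
[0.1, 1.2, 2.9, -0.004, -0.035, 0.002]
[0.2, 1.2, 2.9, -0.004, -0.035, 0.002]
[0.3, 1.2, 2.9, -0.004, -0.035, 0.002]
[0.4, 1.2, 2.9, -0.004, -0.035, 0.002]
[0.5, 1.2, 2.9, -0.004, -0.035, 0.002]
[0.6, 1.2, 2.9, -0.004, -0.035, 0.002]
[0.7, 1.2, 2.9, -0.004, -0.035, 0.002]
```

Request:
servo_tool(motion=[[0, 1, 5, -0.004, -0.035, 0, -0.2], [0, 1, 5, -0.004, -0.035, 0, -0.2], [0.2, 1, 5, -0.004, -0.035, 0, -0.2], [0.3, 1, 5, -0.004, -0.035, 0, -0.2], [0.4, 1, 5, -0.004, -0.035, 0, -0.2], [0.5, 1, 5, -0.004, -0.03, 0, -0.2], [0, 0, 4, 0, -0.02, 0, -0.2], [0, 0, 0, 0, 0, 0, -0.2], [0, 0, 0, 0, 0, 0, -0.2]])

```text
t: 21.58
tcp_pos: [0.4658, -0.2667, 0.0323]
tool_rot: [0.897, 0.384, -0.211, 0.063]
force: [-0.2, -0.1, -1.5]
finger_gap: 0.587
```

Run:
```python
from kin import *
st();cpos(); snap('wrist','wrist20.png')
```

```text
t 21.58 tcp [ 0.4658 -0.2667  0.0323] x [ 0.617  0.661 -0.427] y [ 0.715 -0.698 -0.048] z [-0.33  -0.275 -0.903] phi -44.3
 q [-0.505  0.815  1.654 -0.53   0.916  0.635] F [-0.18 -0.1  -1.48] gap 0.587
center [ 0.4579 -0.2762  0.0523] mouth [ 0.4994 -0.2333  0.0467] axis [ 0.692  0.716 -0.093] elev -5.3
```

View pics/wrist20.png

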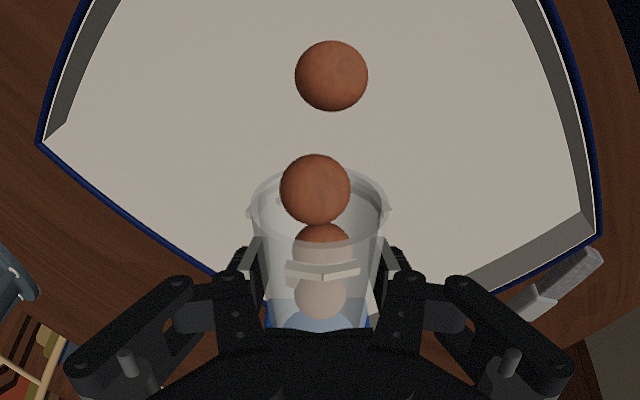

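Balls are rolling out gently (one out at px (331,76), the next at the lip). Waiting, then tilting further.

Request:
servo_tool(motion=[[0, 0, 0, 0, 0, 0, -0.2], [0, 0, 0, 0, 0, 0, -0.2], [0, 0, -1, 0, -0.03, 0, -0.2], [0, 0, -1, 0, -0.03, 0, -0.2], [0, 0, -1, 0, -0.03, 0, -0.2], [0, 0, -1, 0, -0.03, 0, -0.2], [0, 0, 0, 0, 0, 0, -0.2], [0, 0, 0, 0, 0, 0, -0.2], [0, 0, 0, 0, 0, 0, -0.2]])

```text
t: 22.38
tcp_pos: [0.4672, -0.2685, 0.0404]
tool_rot: [0.884, 0.376, -0.264, 0.088]
force: [-1.0, 0.1, -1.2]
finger_gap: 0.586
```

Run:
```python
from kin import *
st();cpos(); snap('wrist','wrist21.png')
```

```text
t 22.38 tcp [ 0.4672 -0.2685  0.0404] x [ 0.578  0.619 -0.532] y [ 0.711 -0.702 -0.044] z [-0.4   -0.353 -0.846] phi -44.6
 q [-0.456  0.84   1.614 -0.618  1.019  0.73 ] F [-0.98  0.12 -1.17] gap 0.586
center [ 0.4609 -0.2762  0.0617] mouth [ 0.5017 -0.2341  0.0491] axis [ 0.68   0.702 -0.211] elev -12.2
```

View pics/wrist21.png

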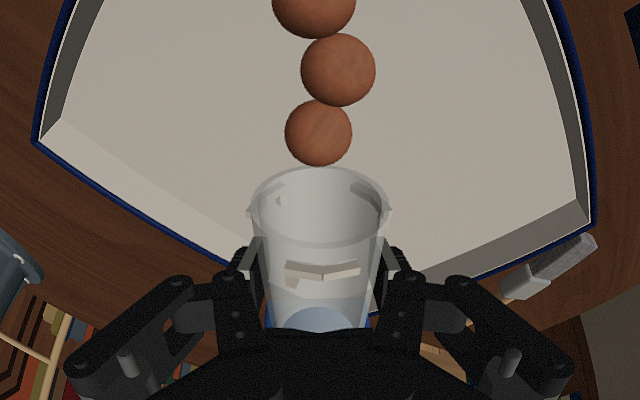

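Run:
```python
from kin import *
snap('scene','scene22.png'); snap('top','top22.png')
c=cv2.imread('pics/scene22.png')[130:250,200:360]; c=cv2.resize(c,(640,480),interpolation=cv2.INTER_CUBIC)
cv2.imwrite('pics/cs22.png',c)
c=cv2.imread('pics/top22.png')[140:250,320:440]; cv2.imwrite('pics/ct22.png',cv2.resize(c,(600,550),interpolation=cv2.INTER_CUBIC))
```

```text
(no output)
```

View pics/cs22.png

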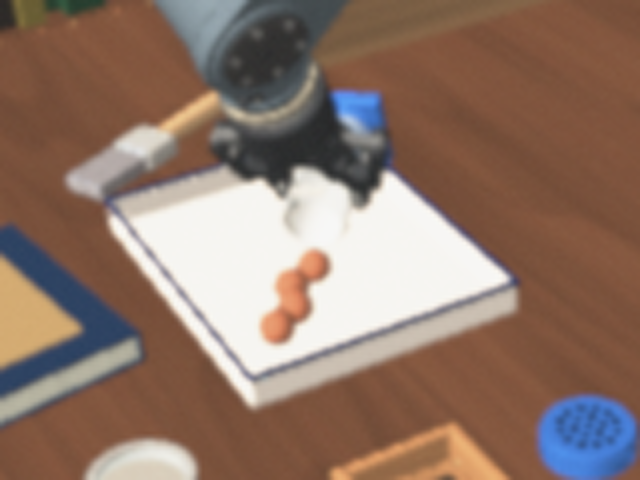

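View pics/ct22.png

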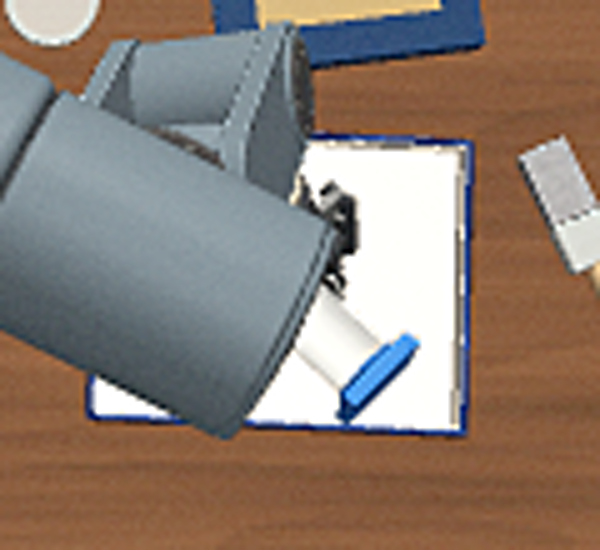

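Run:
```python
from kin import *
s=np.load('pics/scene22.npz'); tc=np.array([.5025,-.2505,0])
for u,v in [(315,265),(292,284),(295,303),(277,325)]:
    p=atz(ray(s,200+(u+.5)/4-.5,130+(v+.5)/4-.5),.018); print(p, 'rel tray',(p-tc)[:2])
cpos()
R=side(114,-45); c=R.apply([.94,0,-.342]); print(c)
```

```text
[ 0.5082 -0.2217  0.018 ] rel tray [0.0057 0.0288]
[ 0.5352 -0.209   0.018 ] rel tray [0.0327 0.0415]
[ 0.5452 -0.1855  0.018 ] rel tray [0.0427 0.065 ]
[ 0.5693 -0.1683  0.018 ] rel tray [0.0668 0.0822]
center [ 0.4607 -0.2763  0.0617] mouth [ 0.5015 -0.2342  0.049 ] axis [ 0.68   0.702 -0.211] elev -12.2
[ 0.70557707  0.70557707 -0.0698999 ]
```

All four balls are out and inside the tray, at local coordinates up to (0.067, 0.082). The nearest ball is in front of the mouth. I'll lift, shift the canister back and right, away from balls and wall, then level it.

Run:
```python
from kin import *
s=manip.sense(); p0=s['tcp_pos']; R0=Ro.from_quat(s['tool_rot'])
pa=p0+np.array([-.008,-.012,.025]); plan(pa,R0,3)
print(); pb,Rb=tcp_for([.484,-.309,.07],115,-45); plan(pb,Rb,6,start=(pa,R0))
q=s['q']; q,e=ik(pb,Rb,q); print(q.round(2),e)
```

```text
[-8.5, 0.5, -4.6, 0.0, 0.0, 0.0]
[-8.5, 0.5, -4.6, 0.0, 0.0, 0.0]
[-8.5, 0.5, -4.6, 0.0, 0.0, 0.0]

[2.6, 6.4, 1.0, -0.006, 0.021, 0.004]
[2.6, 6.4, 1.1, -0.006, 0.021, 0.004]
[2.6, 6.4, 1.2, -0.006, 0.021, 0.004]
[2.6, 6.3, 1.3, -0.006, 0.021, 0.004]
[2.6, 6.3, 1.4, -0.006, 0.021, 0.004]
[2.6, 6.3, 1.5, -0.006, 0.021, 0.004]
[-0.53  0.8   1.58 -0.53  0.94  0.61] 1.7466015808696455e-12
```

Request:
servo_tool(motion=[[-8.5, 0.5, -4.6, 0, 0, 0, -0.2], [-8.5, 0.5, -4.6, 0, 0, 0, -0.2], [-8.5, 0.5, -4.6, 0, 0, 0, -0.2], [2.6, 6.4, 0, -0.006, 0.021, 0.004, -0.2], [2.6, 6.4, 0, -0.006, 0.021, 0.004, -0.2], [2.6, 6.4, 0, -0.006, 0.021, 0.004, -0.2], [2.6, 6.4, 1, -0.006, 0.021, 0.004, -0.2], [2.6, 6.4, 1, -0.006, 0.021, 0.004, -0.2], [2.6, 6.4, 1, -0.006, 0.021, 0.004, -0.2], [0, 0, 0, 0, 0, 0, -0.2]])

```text
t: 23.37
tcp_pos: [0.4974, -0.304, 0.0575]
tool_rot: [0.904, 0.373, -0.192, 0.083]
force: [0.8, -0.1, -0.8]
finger_gap: 0.585
```

Run:
```python
from kin import *
st();cpos(); plan(*tcp_for([.484,-.309,.055],114.5,-45),3); snap('wrist','wrist23.png')
```

```text
t 23.37 tcp [ 0.4974 -0.304   0.0575] x [ 0.647  0.643 -0.409] y [ 0.707 -0.707  0.007] z [-0.285 -0.294 -0.912] phi -45.0
 q [-0.536  0.791  1.575 -0.513  0.946  0.591] F [ 0.82 -0.12 -0.79] gap 0.585
center [ 0.4882 -0.3129  0.0773] mouth [ 0.5306 -0.2707  0.0729] axis [ 0.706  0.705 -0.073] elev -4.2
[2.9, -2.0, 6.8, 0.002, -0.002, -0.001]
[3.0, -2.0, 6.8, 0.002, -0.002, -0.001]
[3.0, -2.0, 6.8, 0.002, -0.002, -0.001]
```

View pics/wrist23.png

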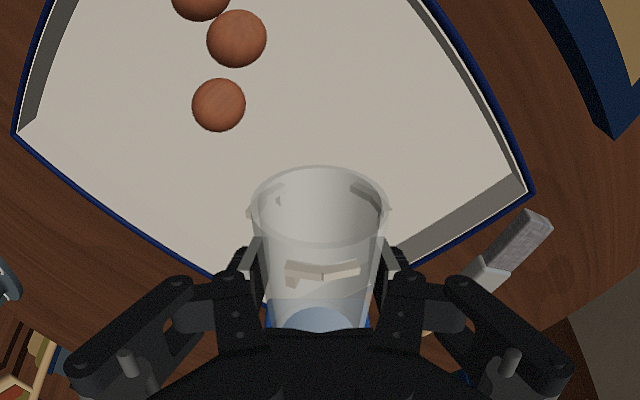

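Request:
servo_tool(motion=[[3, -2, 6.8, 0, -0.002, 0, -0.2], [3, -2, 6.8, 0, -0.002, 0, -0.2], [3, -2, 6.8, 0, 0, 0, -0.2], [2, 0, 4, 0, 0, 0, -0.2], [0, 0, 0, 0, 0, 0, -0.2]])

```text
t: 23.83
tcp_pos: [0.4906, -0.2973, 0.0265]
tool_rot: [0.903, 0.374, -0.196, 0.082]
force: [-0.6, -0.3, -1.8]
finger_gap: 0.587
```

Run:
```python
from kin import *
st();cpos(); plan(*tcp_for([.484,-.309,.036],114.5,-45),4)
```

```text
t 23.83 tcp [ 0.4906 -0.2973  0.0265] x [ 0.644  0.643 -0.415] y [ 0.707 -0.707  0.001] z [-0.293 -0.294 -0.91 ] phi -45.0
 q [-0.53   0.836  1.597 -0.54   0.897  0.638] F [-0.63 -0.28 -1.76] gap 0.587
center [ 0.4817 -0.3062  0.0464] mouth [ 0.524  -0.2639  0.0416] axis [ 0.705  0.705 -0.079] elev -4.5
[1.0, 0.9, 2.4, 0.0, 0.0, -0.0]
[1.0, 0.9, 2.4, 0.0, 0.0, -0.0]
[1.0, 0.9, 2.4, 0.0, 0.0, -0.0]
[1.0, 0.9, 2.4, 0.0, 0.0, -0.0]
```

Request:
servo_tool(motion=[[1.2, 0.5, 2.8, 0, 0, 0, -0.2], [1.2, 0, 2.8, 0, 0, 0, -0.2], [1.2, 0, 2.8, 0, 0, 0, -0.2]])

```text
t: 24.08
tcp_pos: [0.4906, -0.2971, 0.016]
tool_rot: [0.903, 0.374, -0.197, 0.081]
force: [0.3, -0.7, -1.0]
finger_gap: 0.586
```

Run:
```python
from kin import *
st();cpos()
```

```text
t 24.08 tcp [ 0.4906 -0.2971  0.016 ] x [ 0.643  0.644 -0.416] y [ 0.708 -0.707 -0.   ] z [-0.294 -0.294 -0.909] phi -45.0
 q [-0.53   0.854  1.598 -0.548  0.883  0.648] F [ 0.27 -0.71 -1.03] gap 0.586
center [ 0.4816 -0.306   0.0359] mouth [ 0.5239 -0.2637  0.0311] axis [ 0.704  0.706 -0.08 ] elev -4.6
```

Request:
servo_tool(motion=[[0.7, 0, 1.5, 0, 0, 0, -0.2], [0.7, 0, 1.5, 0, 0, 0, -0.2]])

```text
t: 24.25
tcp_pos: [0.4906, -0.2971, 0.0138]
tool_rot: [0.902, 0.374, -0.198, 0.082]
force: [-0.6, 7.5, 20.0]
finger_gap: 0.584
```

Run:
```python
from kin import *
st();cpos(); snap('scene','scene24.png'); st(); c=cv2.imread('pics/scene24.png')[130:250,200:360]; c=cv2.resize(c,(640,480),interpolation=cv2.INTER_CUBIC)
cv2.imwrite('pics/cs24.png',c)
```

```text
t 24.25 tcp [ 0.4906 -0.2971  0.0138] x [ 0.642  0.643 -0.418] y [ 0.708 -0.707 -0.   ] z [-0.295 -0.295 -0.909] phi -45.0
 q [-0.529  0.858  1.597 -0.551  0.882  0.653] F [-0.56  7.55 19.99] gap 0.584
center [ 0.4817 -0.306   0.0337] mouth [ 0.5239 -0.2637  0.0288] axis [ 0.704  0.705 -0.082] elev -4.7
t 24.3 tcp [ 0.4906 -0.297   0.014 ] x [ 0.642  0.643 -0.418] y [ 0.708 -0.707 -0.   ] z [-0.295 -0.296 -0.909] phi -45.0
 q [-0.529  0.858  1.597 -0.551  0.882  0.653] F [-0.76  2.21  7.76] gap 0.586
```

View pics/cs24.png

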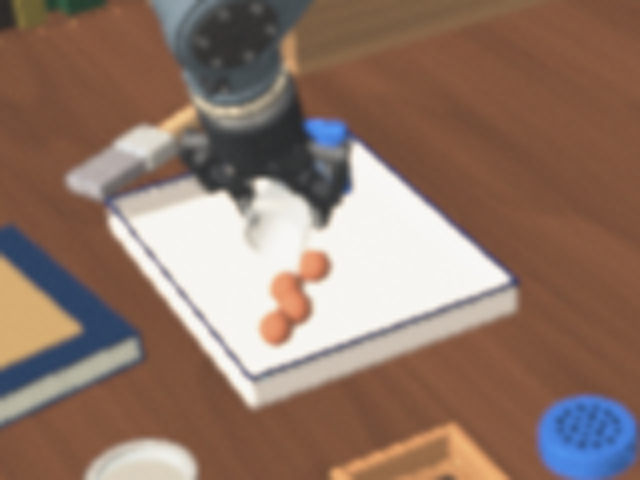

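The canister rests at the expected height (centre z 0.034). Releasing and backing out along the tool axis.

Request:
servo_tool(motion=[[0, 0, 0, 0, 0, 0, 0.3], [0, 0, 0, 0, 0, 0, 0.5], [0, 0, 0, 0, 0, 0, 0.8], [0, 0, 0, 0, 0, 0, 0.9], [0, 0, -6, 0, 0, 0, 0.9], [0, 0, -12, 0, 0, 0, 0.9], [0, 0, -18, 0, 0, 0, 0.9], [0, 0, -22, 0, 0, 0, 0.9], [0, 0, -25, 0, 0, 0, 0.9], [0, 0, -25, 0, 0, 0, 0.9], [0, 0, -25, 0, 0, 0, 0.9]])

```text
t: 25.22
tcp_pos: [0.5286, -0.2553, 0.1393]
tool_rot: [0.902, 0.374, -0.201, 0.078]
force: [-0.3, -1.0, 0.5]
finger_gap: 0.952
```

Run:
```python
from kin import *
st(); snap('wrist','wrist25.png'); snap('scene','scene25.png'); c=cv2.imread('pics/scene25.png')[130:250,200:360]; c=cv2.resize(c,(640,480),interpolation=cv2.INTER_CUBIC)
cv2.imwrite('pics/cs25.png',c)
```

```text
t 25.22 tcp [ 0.5286 -0.2553  0.1393] x [ 0.64   0.643 -0.42 ] y [ 0.706 -0.709 -0.01 ] z [-0.304 -0.29  -0.907] phi -45.1
 q [-0.441  0.694  1.486 -0.441  1.164  0.563] F [-0.26 -0.98  0.54] gap 0.952
```

View pics/cs25.png

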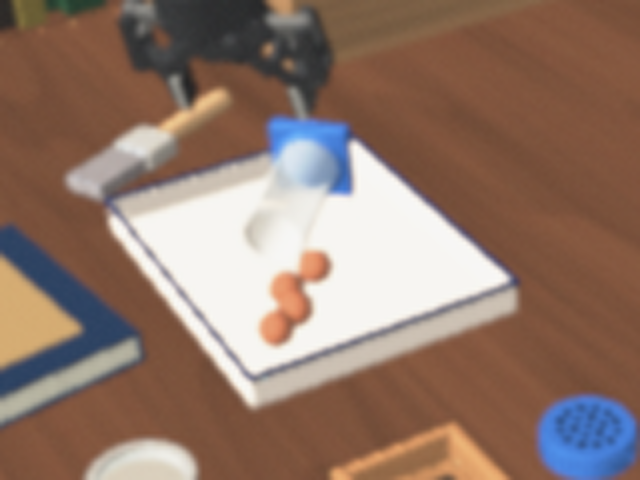

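View pics/wrist25.png

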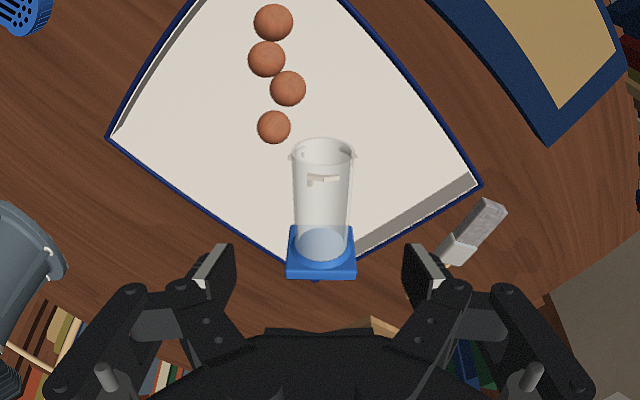

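Request:
servo_tool(motion=[[0, 0, -25, 0, 0, 0, 0.9], [0, 0, -25, 0, 0.05, 0, 0.9], [-20, 0, -25, 0, 0.05, 0, 0.9], [-20, -20, -25, 0, 0.1, 0, 0.9], [-20, -30, -20, 0, 0.1, 0, 0.9], [-20, -35, -10, 0, 0.1, 0, 0.9], [-20, -35, -10, 0, 0, 0, 0.9], [-20, -35, 0, 0, 0, 0, 0.9], [-20, -35, 0, 0, 0, 0, 0.9], [0, 0, 0, 0, 0, 0, 0.9]])

```text
t: 26.15
tcp_pos: [0.3259, -0.1815, 0.3001]
tool_rot: [0.922, 0.387, -0.005, 0.003]
force: [-0.4, -0.1, 0.1]
finger_gap: 0.954
```

Run:
```python
from kin import *
st(); snap('top','top26.png'); snap('scene','scene26.png')
c=cv2.imread('pics/top26.png')[140:250,320:440]; cv2.imwrite('pics/ct26.png',cv2.resize(c,(600,550),interpolation=cv2.INTER_CUBIC))
```

```text
t 26.15 tcp [ 0.3259 -0.1815  0.3001] x [ 0.701  0.713 -0.012] y [ 0.714 -0.701  0.002] z [-0.007 -0.01  -1.   ] phi -44.5
 q [-0.8    0.077  1.913 -0.013  1.149 -0.018] F [-0.37 -0.05  0.06] gap 0.954
```

View pics/top26.png

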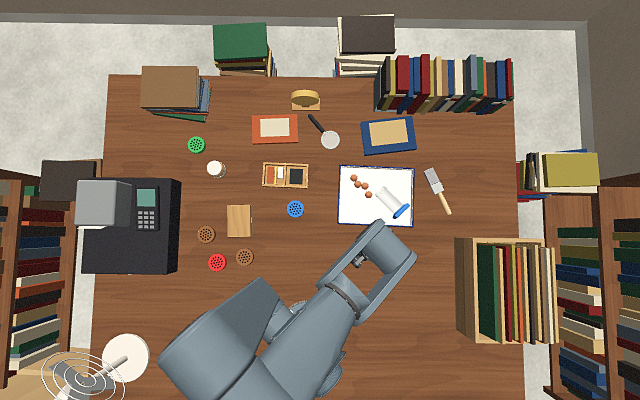

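View pics/ct26.png

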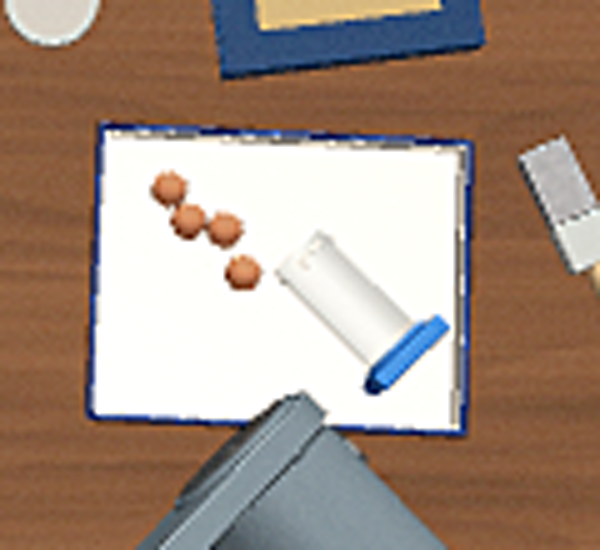

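View pics/scene26.png

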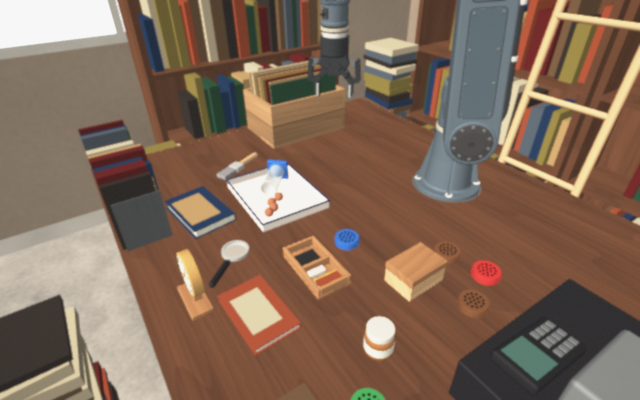

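The canister lies on its side inside the tray with the four balls outside it. The cap is flat on the bare counter at top px (295,209), the bystanders are where they were, and the arm is clear. Letting it settle, one last check, then handing in.

Request:
servo_tool(motion=[[0, 0, 0, 0, 0, 0, 0.9], [0, 0, 0, 0, 0, 0, 0.9], [0, 0, 0, 0, 0, 0, 0.9], [0, 0, 0, 0, 0, 0, 0.9]])

```text
t: 26.58
tcp_pos: [0.3355, -0.188, 0.302]
tool_rot: [0.922, 0.388, -0.002, 0.009]
force: [-0.3, -0.0, -0.2]
finger_gap: 0.949
```

Run:
```python
from kin import *
s=snap('top','top27.png'); a=np.load('pics/top26.npz')['f'][140:205,320:440].astype(int); b=s['frame'][140:205,320:440].astype(int); print('px change',np.abs(a-b).max(), np.abs(a-b).mean().round(2))
t=np.load('pics/top27.npz'); print('cap',atz(ray(t,295,209),.02))
f0=np.load('pics/top0.npz')['f'].astype(int); f1=t['f'].astype(int); d=np.abs(f0-f1).sum(2)>90
for n,(x,y,w,h) in dict(pot=(204,158,26,24),box=(225,203,28,36),atlas=(358,115,62,42),paperback=(250,113,50,32),brush=(422,165,32,52),magn=(305,110,38,42)).items(): print(n,d[y:y+h,x:x+w].mean().round(3))
st(); print(manip.sign_off())
```

```text
px change 20 1.95
cap [0.4475 0.0524 0.02  ]
pot 0.0
box 0.0
atlas 0.0
paperback 0.0
brush 0.0
magn 0.0
t 26.63 tcp [ 0.3356 -0.1881  0.302 ] x [ 0.7    0.714 -0.011] y [ 0.714 -0.699  0.015] z [ 0.003 -0.018 -1.   ] phi -44.4
 q [-0.795  0.088  1.895 -0.011  1.144 -0.016] F [0.03 0.65 0.3 ] gap 0.95
the job is handed in; nothing more can be done
None
```

I handed the job in at about 26.6 s with every step done; `sign_off` gives no verdict, so what follows rests on my own checks. I stood the capped canister in the pocket, unscrewed the cap by 65° and laid it flat on the counter. I then gripped the canister from the side, tipped the four balls into the tray and left the canister lying there with them.

**Last checks before handing in:**
- **Balls:** all four are in the tray and outside the canister, seen in the top and scene views. They sit within about (0.07, 0.08) m of the tray centre.
- **Canister:** it lies in the tray with the mouth about 5° low, its middle about 34 mm up and about 21 mm and 56 mm from the tray centre. These come from the arm's pose at release; the pictures agree.
- **Cap:** it lies flat at (0.448, 0.052), about 128 mm from the pocket centre.
- **Bystanders:** in the top view, the image around each of the six is unchanged from the start.
- **Motion:** nothing in the tray moved between the last two pictures, and the arm was touching nothing.

**Rough spots:** two set-downs pressed harder than I meant. The wrist force briefly read about 32 N seating the canister in the pocket and 41 N setting the cap down. That is under the 120 N wrist limit, and the load went through the gripped part, not the gripper's body. No check failed or disagreed.

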